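# Clear, load and lock a sample transport carrier

### The job

Take the used, yellow-capped tubes out of the carrier and set them in the yellow tray, then stand every blue-capped sample tube from the bench upright in the carrier, one per pocket, fully down. Then thread the locking shaft over them through all three bored lugs until its shoe is home against the first lug (the bolt is shut at the start and must be drawn back to let the shoe in), and finally slide the red-knobbed bolt fully into its keeper behind the shoe. Leave the marker, the glove carton and the gel bottle where they are.

Things in the scene. Friction and masses are not known exactly. Their poses are not given: they have to be found in the camera images.
- carrier: Grey tray with three aluminium lugs, fixed to the bench, yaw within 0.2 rad of the world's. Origin: on the bench under the middle lug; z up; the shaft is threaded along +y through lug 0, 1, then 2. Four square pockets in a row along y, 36 mm wide inside, wall tops 38 mm above the bench; a lug stands at each end and in the middle of the row. The bolt and a shelf are at the -y end.
- shelf (a point): Centre of the top of a level aluminium shelf, 60 mm wide (x), 88 mm long (y), 69.5 mm above the bench, at carrier x = 0, y = -146 mm, from lug 0's face (y = -102 mm) outward; the shaft's shoe slides over it.
- keeper (a point): Centre of the dark steel keeper into which the bolt's end goes, on the shelf at carrier x = -26, y = -176 mm, 76 mm above the bench. It spans x = -30 to -22 mm, top 87.5 mm above the bench. The bolt's guide, a like bridge, is opposite at x = 31 to 41 mm.
- pocket0 (a point): Centre of the floor of pocket 0, 8 mm above the bench; axes as the carrier's. The four pockets are at carrier x = 0, y = -69, -27, 27, 69 mm (pockets 0, 1, 2, 3). Any tube may go in any pocket.
- pocket3 (a point): Centre of the floor of pocket 3 (carrier y = 69 mm), 8 mm above the bench.
- bore0 (a point): Centre of the 19 mm bore of lug 0, mid-thickness, 86.5 mm above the bench; the bore runs along y. The lug is a plate 36 mm wide (x), 10 mm thick (y), top 102.5 mm above the bench, at carrier x = 0, y = -97 mm.
- bore1 (a point): Centre of the 19 mm bore of lug 1, mid-thickness, 86.5 mm above the bench; the bore runs along y. The lug is a plate 36 mm wide (x), 10 mm thick (y), top 102.5 mm above the bench, at carrier x = 0, y = 0 mm.
- bore2 (a point): Centre of the 19 mm bore of lug 2, mid-thickness, 86.5 mm above the bench; the bore runs along y. The lug is a plate 36 mm wide (x), 10 mm thick (y), top 102.5 mm above the bench, at carrier x = 0, y = 97 mm.
- bolt (a joint): Steel barrel bolt, 12 mm in diameter, sliding along the carrier's x: 0 = fully in its keeper (shut), grows to 0.056 m as it is drawn back toward +x (open). Shut at the start. Drawn fully back it clears the shoe by 10 mm; friction holds it with about 1.5 N. It can shut only when the shoe is home (up to 8 mm of play).
- bolt_knob (a point): Grip point on the bolt's upright red knob, a post 16 mm in diameter: this point is 104 mm above the bench, the knob's top 116 mm. It moves with the bolt; with the bolt shut it is at carrier x = 62, y = -176 mm.
- rod_grip (a point): Middle of the loose locking shaft's orange handle (0.32 kg, nearly all in the handle): a shoe 32 (x) x 60 (y) x 12 mm high with a flat-sided upright grip 20 (x) x 44 (y) x 32 mm high on it. This point is centred, 22 mm above the shoe's underside; shaft along +y, z up. Lies level on its shoe on the robot's right, shaft pointing away. Home: this point at carrier x = 0, y = -132 mm.
- rod_tip (a point): End of the shaft's nose, on its axis, 250 mm ahead (+y) of the handle's middle and 7 mm below it; carrier y = 118 mm when home. Shaft: round steel, 12 mm in diameter, 220 mm long from the shoe's front face, its axis 15 mm above the shoe's underside, last 8 mm tapered to 6 mm. Axis centred in the bores, the underside is 2 mm above the shelf, onto which it settles.
- tube0_mid (a point): Centre of a sample tube, white with a grey weighted foot and a 24 mm high blue screw cap: 32 mm in diameter, 66 mm high, 60 g, standing on the bench to the robot's left at the start; the point is on its axis, 33 mm above its foot. Two to four tubes are there in a run, the others are absent. Seated in a pocket its point is 41 mm above the bench.
- tube1_mid (a point): Centre of a sample tube, white with a grey weighted foot and a 24 mm high blue screw cap: 32 mm in diameter, 66 mm high, 60 g, standing on the bench to the robot's left at the start; the point is on its axis, 33 mm above its foot. Two to four tubes are there in a run, the others are absent. Seated in a pocket its point is 41 mm above the bench.
- tube2_mid (a point): Centre of a sample tube, white with a grey weighted foot and a 24 mm high blue screw cap: 32 mm in diameter, 66 mm high, 60 g, standing on the bench to the robot's left at the start; the point is on its axis, 33 mm above its foot. Two to four tubes are there in a run, the others are absent. Seated in a pocket its point is 41 mm above the bench.
- tube3_mid (a point): Centre of a sample tube, white with a grey weighted foot and a 24 mm high blue screw cap: 32 mm in diameter, 66 mm high, 60 g, standing on the bench to the robot's left at the start; the point is on its axis, 33 mm above its foot. Two to four tubes are there in a run, the others are absent. Seated in a pocket its point is 41 mm above the bench.
- used0_mid (a point): Centre of a used tube, just like a sample tube (32 mm in diameter, 66 mm high, 60 g; the point on its axis 33 mm above its foot) but with a yellow cap. At the start it stands in pocket 0, its point 41 mm above the bench. One or two of the four used tubes are there in a run, the others are absent.
- used1_mid (a point): Centre of a used tube, just like a sample tube (32 mm in diameter, 66 mm high, 60 g; the point on its axis 33 mm above its foot) but with a yellow cap. At the start it stands in pocket 1, its point 41 mm above the bench. One or two of the four used tubes are there in a run, the others are absent.
- used2_mid (a point): Centre of a used tube, just like a sample tube (32 mm in diameter, 66 mm high, 60 g; the point on its axis 33 mm above its foot) but with a yellow cap. At the start it stands in pocket 2, its point 41 mm above the bench. One or two of the four used tubes are there in a run, the others are absent.
- used3_mid (a point): Centre of a used tube, just like a sample tube (32 mm in diameter, 66 mm high, 60 g; the point on its axis 33 mm above its foot) but with a yellow cap. At the start it stands in pocket 3, its point 41 mm above the bench. One or two of the four used tubes are there in a run, the others are absent.
- tray: Yellow open tray for used tubes, fixed beyond the carrier: 90 (x) x 120 (y) x 35 mm, walls and floor 4 to 5 mm. Origin: centre of its underside, on the bench. It has room for two tubes side by side along its y, standing or lying.
- marker: Black and white marker pen, 135 mm, lying on the bench; leave alone. Origin at its underside.
- glovebox: White carton 80 x 110 x 50 mm with a purple stripe; leave alone. Origin: centre of its underside.
- gelbottle: Green gel bottle, 60 mm in diameter, 130 mm high; leave alone. Origin: centre of its underside.

How it is judged (in metres and radians):
On the way, in this order (a step that is already met when the one before it is completed fails the run):
1. the used tubes are in the yellow tray and every blue-capped tube stands fully down in a pocket (x of tube0_mid in the frame of carrier between -0.008 and 0.008 m and y of tube0_mid in the frame of carrier between -0.092 and 0.092 m and z of each of tube0_mid, tube1_mid, tube2_mid, tube3_mid in the frame of carrier below 0.046 m and angle between each of tube0_mid, tube1_mid, tube2_mid, tube3_mid's own z axis and vertical below 0.2 rad and x of tube1_mid in the frame of carrier between -0.008 and 0.008 m and y of tube1_mid in the frame of carrier between -0.092 and 0.092 m and x of tube2_mid in the frame of carrier between -0.008 and 0.008 m and y of tube2_mid in the frame of carrier between -0.092 and 0.092 m and x of tube3_mid in the frame of carrier between -0.008 and 0.008 m and y of tube3_mid in the frame of carrier between -0.092 and 0.092 m and x of used0_mid in the frame of tray between -0.045 and 0.045 m and y of used0_mid in the frame of tray between -0.06 and 0.06 m and z of each of used0_mid, used1_mid, used2_mid, used3_mid in the frame of tray below 0.045 m and x of used1_mid in the frame of tray between -0.045 and 0.045 m and y of used1_mid in the frame of tray between -0.06 and 0.06 m and x of used2_mid in the frame of tray between -0.045 and 0.045 m and y of used2_mid in the frame of tray between -0.06 and 0.06 m and x of used3_mid in the frame of tray between -0.045 and 0.045 m and y of used3_mid in the frame of tray between -0.06 and 0.06 m), for 0.2 s.
2. with the tubes in, the shaft is through all three lugs and its shoe is home (all of step 1 and x of rod_tip in the frame of carrier between -0.009 and 0.009 m and z of rod_tip in the frame of carrier between 0.074 and 0.099 m and y of rod_tip in the frame of carrier above 0.108 m and x of rod_grip in the frame of carrier between -0.015 and 0.015 m and angle between the y axis of rod_grip and the y axis of carrier, either way round below 0.1 rad), for 0.2 s.
3. the bolt is slid into its keeper behind the shoe (all of step 2 and value of joint bolt below 0.006 m), for 0.2 s.
At the end, for the whole second after the job is handed in: Used tubes inside the yellow tray, standing or lying; blue-capped tubes in pockets, upright within 0.2 rad, at most 5 mm off the floor; the shaft through all three bores, nose at least 6 mm beyond the last lug (shoe within 10 mm of the first); bolt within 6 mm of shut; all at rest (all of step 3 and linear speed of each of rod, tube0, tube1, tube2, tube3, used0, used1, used2, used3 below 0.02 m/s); the robot touches nothing.
It fails at once if the marker pen is moved more than 30 mm (distance of marker from where it was at the start of the episode above 0.03 m).
It fails at once if the glove carton is moved more than 30 mm (distance of glovebox from where it was at the start of the episode above 0.03 m).
It fails at once if the gel bottle is moved more than 30 mm (distance of gelbottle from where it was at the start of the episode above 0.03 m).
Of tube0, tube1, tube2, tube3 only 2 to 4 are there at a start; the rules pass over those that are not, and their reading is None.
Of used0, used1, used2, used3 only 1 to 2 are there at a start; the rules pass over those that are not, and their reading is None.
At some moment in a run one of rod, tube0, tube1, tube2, tube3 may be knocked a few centimetres aside while the robot is not near it.
It also fails if it takes over 210 s, if anything falls off the work surface, if the arm or the gripper's body presses on something with over 40 N, if the wrist force passes 120 N, or if a joint passes its speed limit or range.

### The arm

A 6-joint arm with a two-finger parallel gripper is mounted at the origin on the work surface. World frame = base frame: x ahead of the robot, y to its left, z up, the work surface at z = 0. Lengths are in m, angles in degrees, forces in N, time in s.
With the tool pointing down it reaches from about 0.35 to 0.875 m from the base axis. Payload 4.2 kg.
Tool frame: the origin (TCP) lies between the finger pads; the fingertips stand 17 mm ahead of it and the grasp point (between the pads) lies 2 mm behind it; z points along the fingers, y is the direction in which the jaws open and shut (so a half turn about z gives the same grasp; the last joint's range is limited). The gripper opens to 87 mm and grips with 3 to 60 N. Pads are 19 mm wide; open, the fingers measure 117 mm over their backs; the gripper's body (75 mm by 190 mm) begins 51 mm behind the grasp point.
Start: joints at [-51.761, 22.042, 0.453, 0, -68.411, -14.817], TCP at [0.248, -0.573, 0.24] pointing down, gripper open.
Joint ranges: [-179.83, 179.83], [-69.29, 118.12], [-61.27, 80.66], [-181.25, 117.63], [-171.15, -9.14], [-177.46, 177.46]. Speed limits (degrees/s): [159.86, 159.86, 180, 180, 180, 180].

### API

Orientations are given as a 3x3 rotation matrix whose columns are the frame's x, y, z axes.
In Python, from station import r gives the robot as it stands.
- The arm moves only by the shell command python3 -m creep 'ROWS'. ROWS is JSON, a list of rows, each a list of 7 numbers: the opening, from 0 (shut) to 1 (fully open), then the shift along the tool's x, y, z scaled (see below), then the turn, a rotation vector about the tool's x, y, z scaled (see below). A call has 1 to 5 rows; each row is the pose to reach, as a shift and turn from the pose measured when the call began, along the tool's axes at that moment, turning the shorter way round; what a row does not reach only later rows make up. The controller multiplies each number of a shift by 300 mm and each number of a turn by 180 degrees. A row lasts 1/12 s, in which the tool goes at most 41.7 mm and 7.16 degrees, less where a joint would pass 70% of its speed; a pose out of reach is approached as far as the arm can. A call with a number of a shift or a turn outside -1 to 1 is refused whole. A call with a gripper value outside its range is refused whole. The fingers move at their own pace and stop on an object; the grip force is fixed at half the most. Time passes only in rows, so rows that repeat a pose let the fingers close. It gives the time, the measured TCP pose, the force and the opening at its end, in the units of the state.
- r.sense(): the state, without advancing time (a new reading comes with each control period).
- r.capture(name): name is "side" or "top"; returns the picture (420x560x3 uint8, blue, green, red); there is no depth.
- r.camera_model(name): a dict with "mtx" (3x3 intrinsics, pixels), "R" (3x3) and "t" (3): a world point X has camera coordinates R X + t. Camera axes: x right, y down, z forward; pixel columns grow to the right and rows downward; lengths in m; the calibration is good to about 2 mm. A picture is of the moment at which its call begins. camera_model takes no time and is no camera call.
- r.finish_job(): hands the job in, once; it reports no verdict.
Trained networks look in the newest picture that a camera, given by its name, has taken for a name from the list of things; names that differ only in an ending like _2 or _b are one class to them, and where a whole thing is asked for, a point or a joint stands for the part that bears it (a point fixed in the world has none). Each returns a list of dicts, best first, with "score" (0 to 1); they miss things now and then, are a little off and sometimes report something else, mostly with a low value. They report only what shows in the picture. A call takes as long as a camera call.
- r.recognise(camera, target): "rect" ([left, top, right, bottom] as shares, 0 to 1, of the picture: columns of its width, rows of its height, round what is visible of it).
- r.outline_of(camera, target): "pixels" (420x560 bool, what is visible of it) and "rect" ([left, top, right, bottom] as shares, 0 to 1, of the picture: columns of its width, rows of its height, round what is visible of it).
The state is a dict: "time_s": time; "joints": joint angles; "joint_velocities": joint speeds; "effort": joint torques, N m; "tcp_pos": TCP position; "ee_rot": TCP orientation; "wrist_force": force on the tool from outside, world axes, zero at the start; "moment": the same for the moment, N m; "gripper_width": opening from 0.0 (shut) to 1.0 (fully open).
Only numpy, scipy, OpenCV 4.12 (cv2) and the standard library are available. Lean on these libraries where they do the work, as an engineer would, in place of code of your own. Each camera call takes 0.05 s, during which the arm holds its last target.

## Working session

There is one attempt and no reset: what is moved stays moved. The work goes in short steps, Python scripts to look and compute and a shell command to move; the robot and the scene stay as the last step left them, time stands still between calls to the robot, and variables do not carry over. Pictures are saved under pics/ and viewed, and the job is handed in when it is done.

```bash
mkdir -p pics; ls
python3 - <<'E'
from station import r
import cv2,numpy as np
print(r.sense())
for n in ("side","top"):
    cv2.imwrite(f"pics/{n}0.png",r.capture(n)); print(r.camera_model(n))
E
```

```text
pics
{'time_s': 0.0, 'joints': array([-5.17602948e+01,  2.20910684e+01,  3.78344644e-01, -3.01060234e-02,
       -6.84111901e+01, -1.48167852e+01]), 'joint_velocities': array([ 0.00102988,  0.01022823, -0.06338563, -0.01006119,  0.00488243,
       -0.01013027]), 'effort': array([-4.23185593e-04, -3.90663457e+01,  1.87409985e+01,  4.22003657e+00,
        1.10733436e-02, -1.80516126e-04]), 'tcp_pos': array([ 0.24823916, -0.57295573,  0.23844364]), 'ee_rot': array([[-9.17672689e-01, -3.97336035e-01, -9.54831098e-04],
       [-3.97337174e-01,  9.17670511e-01,  2.00102374e-03],
       [ 8.11415048e-05,  2.21567472e-03, -9.99997542e-01]]), 'wrist_force': array([-0.0061485 ,  0.41708209, -0.30320907]), 'moment': array([-0.03049506,  0.00556507, -0.04438526]), 'gripper_width': 1.0032082022518023}
{'mtx': array([[451.03532168,   0.        , 285.69971691],
       [  0.        , 451.03532168, 212.70914427],
       [  0.        ,   0.        ,   1.        ]]), 'R': array([[-0.81902247, -0.57328127,  0.0234687 ],
       [-0.36004852,  0.48167817, -0.79896884],
       [ 0.44672951, -0.6628233 , -0.60091432]]), 't': array([0.48644341, 0.30817158, 0.85555941])}
{'mtx': array([[462.42651891,   0.        , 283.75156334],
       [  0.        , 462.42651891, 213.02661582],
       [  0.        ,   0.        ,   1.        ]]), 'R': array([[ 0.02346386, -0.99970538,  0.00621241],
       [-0.98933341, -0.02411316, -0.14365919],
       [ 0.14376667, -0.00277534, -0.98960772]]), 't': array([-0.00217154,  0.61149583,  1.0130713 ])}
```

View pics/side0.png

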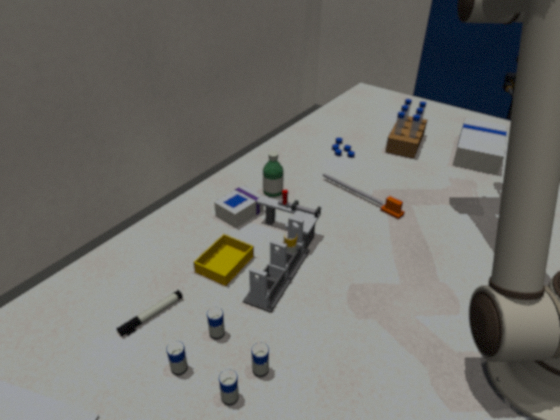

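View pics/top0.png

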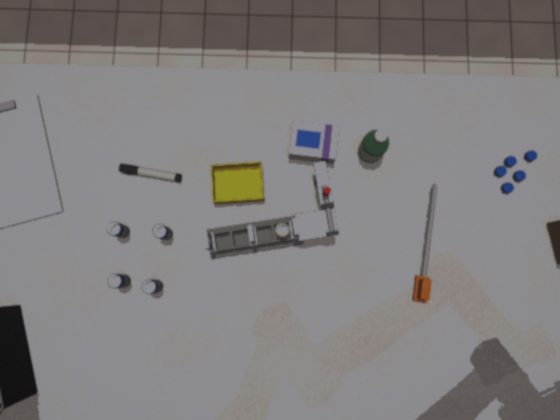

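```bash
cat > h.py <<'E'
from station import r
import cv2,numpy as np
CM={n:r.camera_model(n) for n in("side","top")}
def proj(n,X):
    m=CM[n];c=np.atleast_2d(X)@m["R"].T+m["t"];p=c@m["mtx"].T;return p[:,:2]/p[:,2:]
def ray(n,u,v):
    m=CM[n];d=np.linalg.inv(m["mtx"])@[u,v,1];return -m["R"].T@m["t"],m["R"].T@d
def atz(n,u,v,z):
    o,d=ray(n,u,v);return o+d*(z-o[2])/d[2]
E
python3 - <<'E'
from h import *
for n in("side","top"):
    img=cv2.imread(f"pics/{n}0.png")
    for t in ["tube0_mid","used0_mid","carrier","tray","rod_grip","bolt","marker","glovebox","gelbottle"]:
        try:
            for d in r.outline_of(n,t)[:5]:
                ys,xs=np.nonzero(d["pixels"]);print(n,t,round(d["score"],2),"cent",xs.mean().round(1),ys.mean().round(1),"rect",(np.array(d["rect"])*[560,420,560,420]).round(1))
        except Exception as e: print(n,t,e)
c=cv2.imread("pics/top0.png")[150:270,190:350];cv2.imwrite("pics/ctop0.png",cv2.resize(c,None,fx=5,fy=5,interpolation=cv2.INTER_CUBIC))
c=cv2.imread("pics/side0.png")[175:315,185:335];cv2.imwrite("pics/cside0.png",cv2.resize(c,None,fx=4,fy=4,interpolation=cv2.INTER_CUBIC))
E
```

```text
side tube0_mid 0.8 cent 215.9 326.5 rect [206.8 316.3 224.9 342.1]
side used0_mid 0.51 cent 290.7 244.1 rect [283.6 240.7 294.6 249.1]
side carrier 0.66 cent 281.2 252.4 rect [241.2 189.9 319.  313. ]
side tray 0.98 cent 223.1 259.3 rect [192.9 233.2 252.2 286.5]
side rod_grip 0.95 cent 376.4 199.6 rect [323.4 173.4 403.3 220.9]
side rod_grip 0.62 cent 147.8 313.7 rect [115.1 288.  180.5 334.6]
side bolt 0.63 cent 292.7 202.9 rect [274.3 190.  313.1 214.9]
side bolt 0.25 cent 215.7 326.6 rect [204.7 315.4 224.7 342.4]
side marker 0.74 cent 148.2 313.1 rect [116.9 289.7 181.9 335.6]
side marker 0.43 cent 272.3 175.4 rect [258.4 148.3 288.5 196.8]
side glovebox 0.84 cent 237.7 206.1 rect [212.9 186.  260.7 228. ]
side glovebox 0.73 cent 215.7 326.2 rect [202.4 313.6 224.8 341.3]
side glovebox 0.53 cent 260.3 362.4 rect [253.7 349.  270.4 376.7]
side glovebox 0.15 cent 281.0 253.1 rect [241.9 187.6 321.6 313.6]
side gelbottle 0.78 cent 272.4 176.4 rect [259.7 153.8 283.7 197.9]
top tube0_mid 0.5 cent 162.9 232.7 rect [154.1 228.2 172.7 243.2]
top used0_mid 0.58 cent 281.9 230.9 rect [273.1 223.5 291.  236.9]
top used0_mid 0.44 cent 276.6 227.0 rect [205.5 163.4 338.8 258.8]
top carrier 0.82 cent 277.1 226.7 rect [202.4 157.9 339.  260.7]
top carrier 0.62 cent 372.9 146.0 rect [358.8 129.4 392.2 165.3]
top rod_grip 0.88 cent 425.2 258.2 rect [413.2 183.2 440.4 303.3]
top bolt 0.73 cent 327.7 209.3 rect [319.3 187.1 335.4 232. ]
top marker 0.56 cent 149.0 172.9 rect [120.4 163.3 183.8 182.3]
top glovebox 0.58 cent 313.4 142.5 rect [288.9 120.8 338.5 166.1]
top glovebox 0.41 cent 276.6 226.9 rect [204.3 163.  338.1 257.8]
top gelbottle 0.7 cent 372.9 146.3 rect [357.5 130.5 390.5 163.1]
top gelbottle 0.31 cent 276.4 227.1 rect [203.2 161.9 340.7 258. ]
```

View pics/ctop0.png

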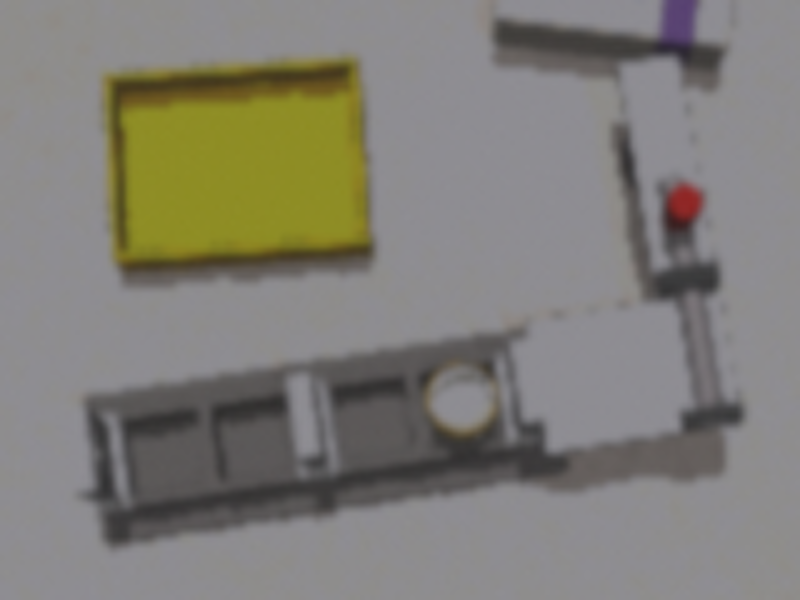

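View pics/cside0.png

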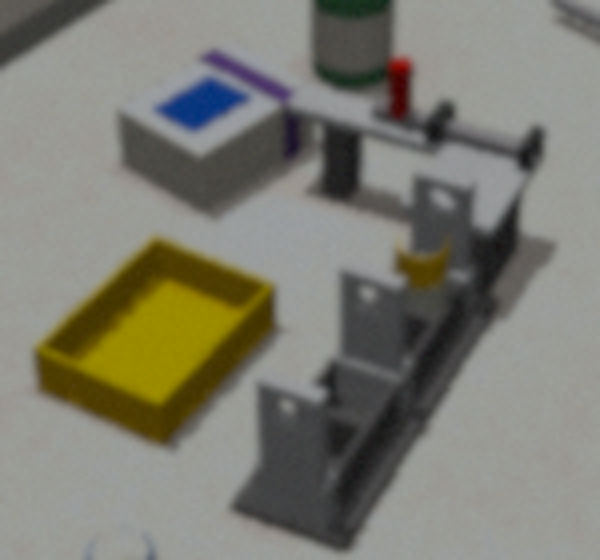

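```bash
cat > carr.py <<'E'
from h import *
from scipy.optimize import least_squares
def C2W(p,P):
    x,y,a=p;P=np.atleast_2d(P);c,s=np.cos(a),np.sin(a)
    return np.c_[x+c*P[:,0]-s*P[:,1],y+s*P[:,0]+c*P[:,1],P[:,2]]
E
python3 - <<'E'
from carr import *
T=[((683,203),(62,-176,116)),((713,415),(-26,-176,87.5)),((688,276),(36,-176,87.5)),((461,400),(0,-69,74)),((303,418),(0,0,102.5)),((116,458),(0,97,102.5))]
S=[((287,406),(0,102,86.5)),((367,294),(0,5,86.5)),((442,198),(0,-92,86.5)),((400,63),(62,-176,116))]
tp=np.array([t[0] for t in T]);tp=(tp+.5)/5-.5+[190,150]
sp=np.array([t[0] for t in S]);sp=(sp+.5)/4-.5+[185,175]
TP=np.array([t[1] for t in T])/1e3;SP=np.array([t[1] for t in S])/1e3
def res(p,w):
    o=[]
    if w&1:o.append((proj("top",C2W(p,TP))-tp).ravel())
    if w&2:o.append((proj("side",C2W(p,SP))-sp).ravel())
    return np.concatenate(o)
for w in(1,2,3):
    f=least_squares(res,[.55,0,.1],args=(w,));print(w,f.x.round(4),f.fun.reshape(-1,2).round(1).tolist())
p=f.x
np.save("carr.npy",p)
# overlay
def box(x0,x1,y0,y1,z):return[(x0,y0,z),(x1,y0,z),(x1,y1,z),(x0,y1,z)]
B=[box(-18,18,yc-5,yc+5,102.5) for yc in(-97,0,97)]+[box(-18,18,yc-18,yc+18,38) for yc in(-69,-27,27,69)]+[box(-30,30,-190,-102,69.5)]
for n,(x0,y0,x1,y1,k) in {"top":(190,150,350,270,5),"side":(185,175,335,315,4)}.items():
    im=cv2.resize(cv2.imread(f"pics/{n}0.png")[y0:y1,x0:x1],None,fx=k,fy=k,interpolation=cv2.INTER_CUBIC)
    for b in B:
        q=(proj(n,C2W(p,np.array(b)/1e3))-[x0,y0]+.5)*k-.5
        cv2.polylines(im,[q.round().astype(int)],True,(0,255,0),1)
    for P in [(0,-102,86.5),(0,102,86.5),(0,5,86.5),(62,-176,116)]:
        q=(proj(n,C2W(p,np.array(P)/1e3))[0]-[x0,y0]+.5)*k-.5
        cv2.circle(im,tuple(q.round().astype(int)),4,(0,0,255),1)
    cv2.imwrite(f"pics/ov_{n}.png",im)
E
```

```text
1 [0.5563 0.0805 0.2028] [[1.0, 0.1], [1.4, -0.8], [1.0, -0.6], [1.4, -0.1], [1.4, 0.6], [-6.0, 0.6]]
2 [0.5613 0.0815 0.1844] [[0.0, 0.6], [0.3, 0.3], [-0.9, -0.2], [0.7, -1.1]]
3 [0.5585 0.0813 0.1917] [[1.1, -0.1], [1.1, -0.9], [1.0, -0.7], [1.1, -0.7], [1.0, -0.5], [-6.4, -0.9], [1.5, 1.2], [1.3, 0.8], [-0.2, 0.1], [1.1, -0.8]]
```

View pics/ov_top.png

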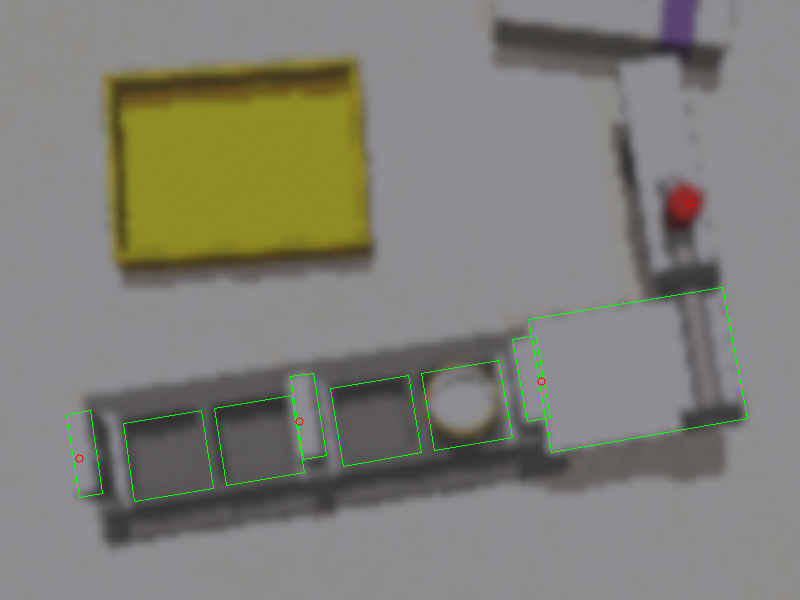

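View pics/ov_side.png

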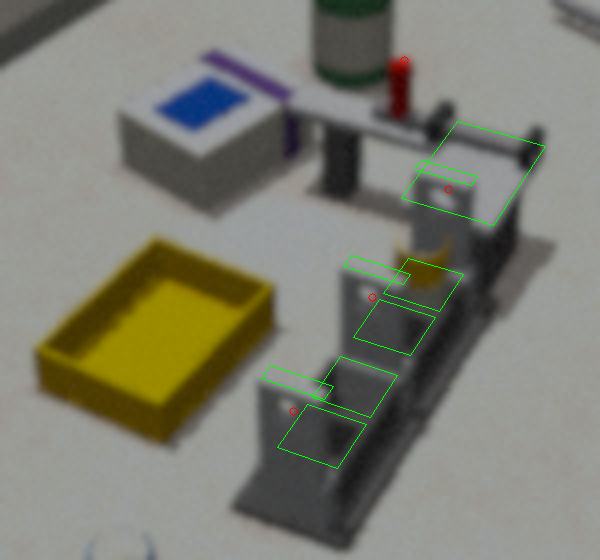

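```bash
cat > fit.py <<'E'
from carr import *
T=[((683,203),(62,-176,116)),((713,415),(-26,-176,87.5)),((688,276),(36,-176,87.5)),((461,400),(0,-69,74)),((303,418),(0,0,102.5)),
((117,541),None)][:5]
S=[((287,406),(0,102,86.5)),((367,294),(0,5,86.5)),((442,198),(0,-92,86.5)),((400,63),(62,-176,116)),((258,385),(18,102,102.5)),((325,398),(-18,102,102.5))]
tp=np.array([t[0] for t in T]);tp=(tp+.5)/5-.5+[190,150]
sp=np.array([t[0] for t in S]);sp=(sp+.5)/4-.5+[185,175]
TP=np.array([t[1] for t in T])/1e3;SP=np.array([t[1] for t in S])/1e3
def res(p,w):
    o=[]
    if w&1:o.append((proj("top",C2W(p,TP))-tp).ravel())
    if w&2:o.append((proj("side",C2W(p,SP))-sp).ravel())
    return np.concatenate(o)
for w in(1,2,3):
    f=least_squares(res,[.55,0,.1],args=(w,));print(w,f.x.round(4),f.fun.reshape(-1,2).round(1).tolist())
p=f.x
np.save("carr.npy",p)
def box(x0,x1,y0,y1,z):return[(x0,y0,z),(x1,y0,z),(x1,y1,z),(x0,y1,z)]
B=[box(-18,18,yc-5,yc+5,102.5) for yc in(-97,0,97)]+[box(-18,18,yc-18,yc+18,38) for yc in(-69,-27,27,69)]+[box(-30,30,-190,-102,69.5)]
for n,(x0,y0,x1,y1,k) in {"top":(190,150,350,270,5),"side":(185,175,335,315,4)}.items():
    im=cv2.resize(cv2.imread(f"pics/{n}0.png")[y0:y1,x0:x1],None,fx=k,fy=k,interpolation=cv2.INTER_CUBIC)
    for b in B:
        q=(proj(n,C2W(p,np.array(b)/1e3))-[x0,y0]+.5)*k-.5
        cv2.polylines(im,[q.round().astype(int)],True,(0,255,0),1)
    for P in [(0,-92,86.5),(0,102,86.5),(0,5,86.5),(62,-176,116)]:
        q=(proj(n,C2W(p,np.array(P)/1e3))[0]-[x0,y0]+.5)*k-.5
        cv2.circle(im,tuple(q.round().astype(int)),4,(0,0,255),1)
    cv2.imwrite(f"pics/ovb_{n}.png",im)
E
python3 fit.py
```

```text
1 [0.5573 0.0836 0.1909] [[0.1, 0.5], [0.0, -0.3], [-0.1, -0.2], [0.0, -0.2], [-0.1, 0.1]]
2 [0.5598 0.0823 0.1942] [[0.8, 1.2], [0.6, 0.8], [-1.0, 0.1], [0.3, -0.8], [0.0, -1.8], [-0.8, 0.3]]
3 [0.5584 0.0833 0.1879] [[0.3, 0.2], [0.2, -0.6], [0.2, -0.4], [0.2, -0.6], [0.1, -0.5], [0.7, 1.7], [0.8, 1.3], [-0.5, 0.6], [0.9, -0.4], [-0.0, -1.4], [-0.9, 0.8]]
```

View pics/ovb_top.png

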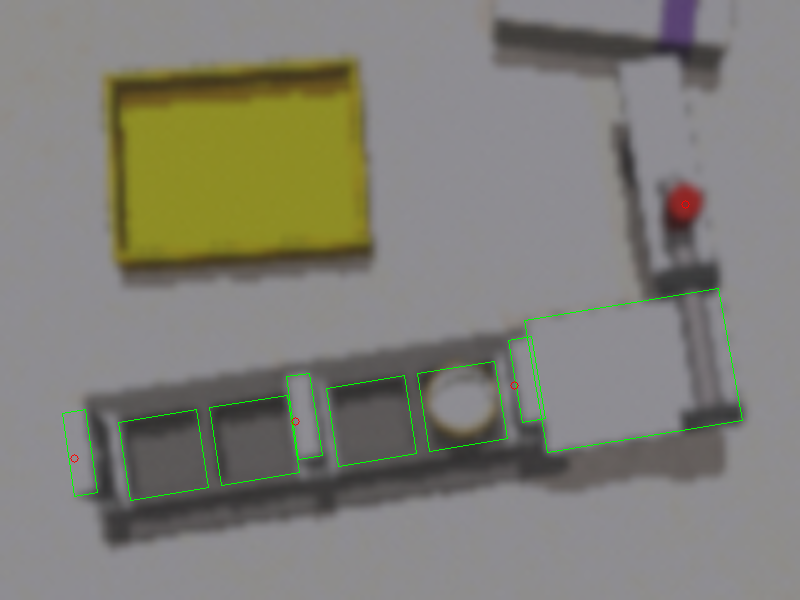

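View pics/ovb_side.png

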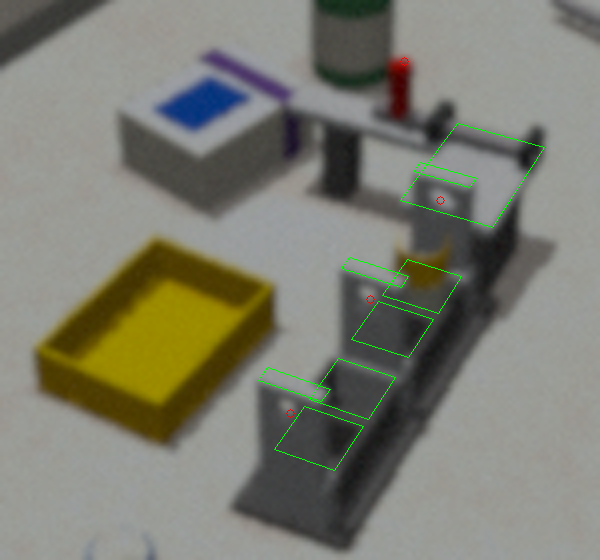

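Run:
```python
from h import *
im=cv2.imread("pics/top0.png");cv2.imwrite("pics/tubT.png",cv2.resize(im[210:305,95:185],None,fx=6,fy=6,interpolation=cv2.INTER_CUBIC))
im=cv2.imread("pics/side0.png");cv2.imwrite("pics/tubS.png",cv2.resize(im[300:410,155:285],None,fx=5,fy=5,interpolation=cv2.INTER_CUBIC))
im=cv2.imread("pics/top0.png");cv2.imwrite("pics/rodT.png",cv2.resize(im[180:310,395:455],None,fx=4.5,fy=4.5,interpolation=cv2.INTER_CUBIC))
```

```text
(no output)
```

View pics/tubT.png

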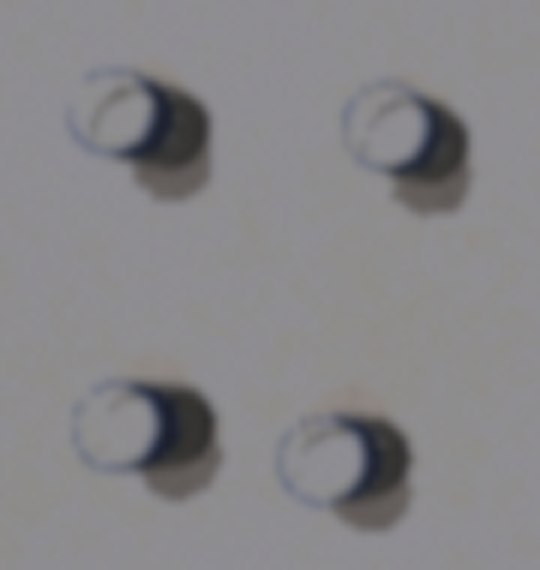

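View pics/tubS.png

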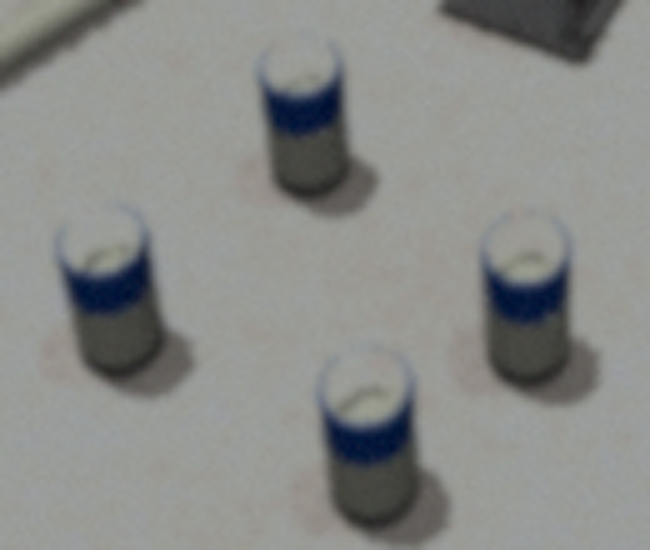

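View pics/rodT.png

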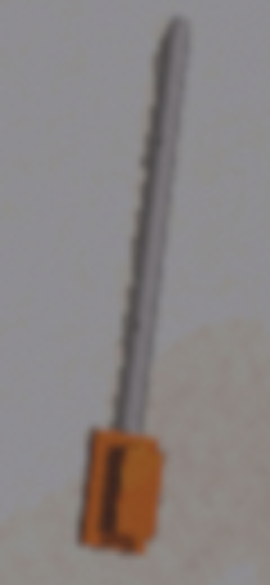

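```bash
cat > go.py <<'E'
# usage: go.py x y z yawdeg(tool y direction)  -> prints shift & turn for a row
import sys
from h import *
from scipy.spatial.transform import Rotation as Ro
def calc(x,y,z,yaw):
    s=r.sense();R=s["ee_rot"];p=s["tcp_pos"]
    best=None
    for k in(0,180):
        a=np.radians(yaw+k);ty=np.array([np.cos(a),np.sin(a),0]);tz=np.array([0,0,-1.]);tx=np.cross(ty,tz)
        rv=Ro.from_matrix(R.T@np.c_[tx,ty,tz]).as_rotvec(degrees=True)
        if best is None or np.linalg.norm(rv)<np.linalg.norm(best):best=rv
    d=R.T@(np.array([x,y,z])-p)
    print("t",round(s["time_s"],2),"at",p.round(4),"yaw",round(np.degrees(np.arctan2(R[1,1],R[0,1])),1),"f",s["wrist_force"].round(1),"w",round(s["gripper_width"],3),"j",s["joints"].round(0))
    print("dist",round(np.linalg.norm(d)*1000),"mm ang",round(np.linalg.norm(best)),"ROW",(d/.3).round(4).tolist(),(best/180).round(4).tolist())
if __name__=="__main__": calc(*map(float,sys.argv[1:5]))
E
python3 - <<'E'
from carr import *
for u,v in [(115,113),(387,126),(118,426),(322,459)]:
    print("T",atz("top",(u+.5)/6-.5+95,(v+.5)/6-.5+210,.066).round(4))
for u,v in [(300,70),(104,245),(526,250),(366,390)]:
    print("S",atz("side",(u+.5)/5-.5+155,(v+.5)/5-.5+300,.066).round(4))
for p in ([.5573,.0836,.1909],[.558,.083,.189]):print(C2W(p,np.array([[0,y,41] for y in(-69,-27,27,69)])/1e3).round(4).tolist())
for u,v in[(237,182)]:print("tray",atz("top",u,v,.035))
for u,v in [(111,75),(350,62),(370,250),(120,265)]:print("trayc",atz("top",u/5+190,v/5+150,.035).round(4))
for u,v,z in[(141,498,.038),(178,18,.015),(134,430,.012)]:print("rod",atz("top",u/4.5+395,v/4.5+180,z).round(4))
E
```

```text
T [0.5644 0.3895 0.066 ]
T [0.562  0.2886 0.066 ]
T [0.4499 0.3796 0.066 ]
T [0.4398 0.3046 0.066 ]
S [0.559  0.2924 0.066 ]
S [0.5612 0.3933 0.066 ]
S [0.438  0.3065 0.066 ]
S [0.4475 0.3826 0.066 ]
[[0.5704, 0.0159, 0.041], [0.5624, 0.0571, 0.041], [0.5522, 0.1101, 0.041], [0.5442, 0.1513, 0.041]]
[[0.571, 0.0152, 0.041], [0.5631, 0.0565, 0.041], [0.5529, 0.1095, 0.041], [0.545, 0.1508, 0.041]]
tray [0.68300278 0.12292116 0.035     ]
trayc [0.7221 0.1824 0.035 ]
trayc [0.7312 0.0709 0.035 ]
trayc [0.6421 0.0589 0.035 ]
trayc [0.6322 0.1742 0.035 ]
rod [ 0.4437 -0.3123  0.038 ]
rod [ 0.694  -0.3443  0.015 ]
rod [ 0.4777 -0.3175  0.012 ]
```

```bash
python3 go.py 0.41 -0.28 0.22 60; python3 go.py 0.5705 0.0157 0.2 10.9
```

```text
t 1.0 at [ 0.2484 -0.5735  0.2396] yaw 113.4 f [-0.6  0.5  0.6] w 1.001 j [-52.  22.   0.   0. -68. -15.]
dist 336 mm ang 53 ROW [-0.883, 0.6836, 0.0652] [-0.0, -0.0, 0.2968]
t 1.0 at [ 0.2484 -0.5735  0.2396] yaw 113.4 f [-0.6  0.5  0.6] w 1.001 j [-52.  22.   0.   0. -68. -15.]
dist 673 mm ang 77 ROW [-1.7658, 1.3753, 0.1318] [0.0, -0.0, -0.4304]
```

```bash
python3 -m creep '[[1,-0.883,0.687,0.066,0,0,-0.215],[1,-0.883,0.687,0.066,0,0,-0.215],[1,-0.883,0.687,0.066,0,0,-0.215],[1,-0.883,0.687,0.066,0,0,-0.215],[1,-0.883,0.687,0.066,0,0,-0.215]]'; python3 go.py 0.5705 0.0157 0.2 10.9
```

```text
time_s: 1.42
tcp_pos: [0.3488, -0.3895, 0.2273]
ee_rot: [[-0.507, -0.862, 0.0], [-0.862, 0.507, -0.0], [0.0, -0.0, -1.0]]
wrist_force: [0.4, 1.1, 0.3]
gripper_width: 0.997
t 1.42 at [ 0.3488 -0.3895  0.2273] yaw 149.5 f [0.4 1.1 0.3] w 0.997 j [-30.  13. -15.   0. -62.  -0.]
dist 463 mm ang 41 ROW [-1.5388, 0.0473, 0.091] [-0.0001, -0.0001, -0.2297]
```

```bash
python3 -m creep '[[1,-1,0.031,0.06,0,0,-0.23],[1,-1,0.031,0.06,0,0,-0.23],[1,-1,0.031,0.06,0,0,-0.23],[1,-1,0.031,0.06,0,0,-0.23],[1,-1,0.031,0.06,0,0,-0.23]]' | head -2; python3 go.py 0.5705 0.0157 0.2 10.9
```

```text
time_s: 1.83
tcp_pos: [0.4485, -0.2065, 0.2153]
t 1.83 at [ 0.4485 -0.2065  0.2153] yaw -174.6 f [ 1.1 -0.2  0.3] w 0.997 j [ -6.  10. -20.   0. -60.  11.]
dist 254 mm ang 5 ROW [-0.6992, -0.4745, 0.0511] [-0.0004, -0.0002, -0.0305]
```

```bash
python3 go.py 0.4 0 0.25 10 >/dev/null; echo
python3 -m creep '[[1,-0.699,-0.4745,0.051,0,0,0.03],[1,-0.699,-0.4745,0.051,0,0,-0.03],[1,-0.699,-0.4745,0.051,0,0,-0.03],[1,-0.699,-0.4745,0.051,0,0,-0.03],[1,-0.699,-0.4745,0.051,0,0,-0.03]]' | head -2; python3 go.py 0.5705 0.0157 0.1 10.9
```

```text
time_s: 2.25
tcp_pos: [0.5484, -0.0239, 0.2031]
t 2.25 at [ 0.5484 -0.0239  0.2031] yaw -169.2 f [ 0.6 -0.2  0. ] w 1.003 j [ 14.  16. -14.   0. -60.  -4.]
dist 113 mm ang 0 ROW [-0.1162, -0.0965, 0.3436] [-0.0006, -0.0003, -0.0003]
```

```bash
python3 -m creep '[[1,-0.116,-0.0965,0.1,0,0,0],[1,-0.116,-0.0965,0.344,0,0,0],[1,-0.116,-0.0965,0.344,0,0,0],[1,-0.116,-0.0965,0.344,0,0,0],[1,-0.116,-0.0965,0.344,0,0,0]]' | head -2; python3 go.py 0.5705 0.0157 0.060 10.9
python3 - <<'E'
from h import *
im=r.capture("side");cv2.imwrite("pics/s1.png",cv2.resize(im[165:325,190:340],None,fx=4,fy=3.7,interpolation=cv2.INTER_CUBIC))
im=r.capture("top");cv2.imwrite("pics/t1.png",im)
E
```

```text
time_s: 2.67
tcp_pos: [0.5695, 0.0154, 0.0985]
t 2.67 at [0.5695 0.0154 0.0985] yaw -169.1 f [-0.3 -0.3  0.8] w 0.999 j [ 18.  25. -18.   0. -48.  -7.]
dist 38 mm ang 0 ROW [-0.0007, -0.004, 0.1282] [0.001, -0.0006, 0.0]
```

View pics/s1.png

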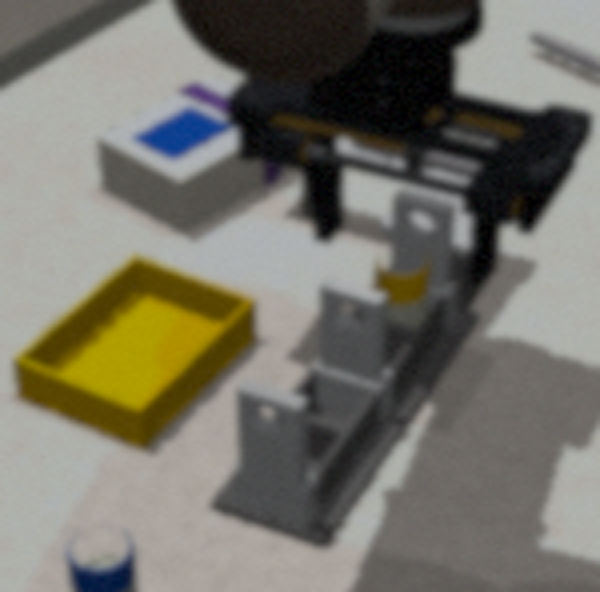

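View pics/t1.png

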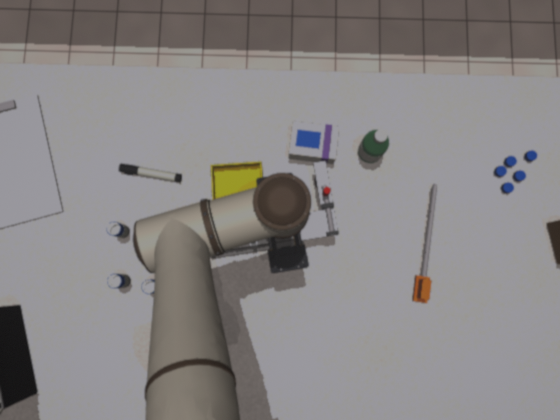

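```bash
python3 -m creep '[[1,0,-0.004,0.128,0,0,0],[1,0,-0.004,0.128,0,0,0],[0.3,0,-0.004,0.128,0,0,0],[0,0,-0.004,0.128,0,0,0],[0,0,-0.004,0.128,0,0,0]]' | head -2;python3 -m creep '[[0,0,0,0,0,0,0],[0,0,0,0,0,0,0],[0,0,0,0,0,0,0],[0,0,0,0,0,0,0],[0,0,0,0,0,0,0]]'; python3 go.py 0.5705 0.0157 0.060 10.9
```

```text
time_s: 3.18
tcp_pos: [0.575, 0.0156, 0.0667]
time_s: 3.6
tcp_pos: [0.575, 0.0157, 0.0669]
ee_rot: [[0.189, -0.982, 0.011], [-0.982, -0.189, 0.001], [0.001, -0.011, -1.0]]
wrist_force: [0.8, 0.3, 0.4]
gripper_width: 0.478
t 3.6 at [0.575  0.0157 0.0669] yaw -169.1 f [0.8 0.3 0.4] w 0.478 j [ 18.  27. -19.   0. -43.  -7.]
dist 8 mm ang 1 ROW [-0.0029, 0.0151, 0.0228] [-0.0035, -0.0004, -0.0002]
```

```bash
python3 - <<'E'
from h import *
im=r.capture("side");cv2.imwrite("pics/s2.png",cv2.resize(im[165:325,190:340],None,fx=4,fy=3.7,interpolation=cv2.INTER_CUBIC))
E
python3 go.py 0.5705 0.0157 0.060 10.9
```

```text
t 3.65 at [0.5749 0.0157 0.0667] yaw -169.1 f [-0.5  0.2 -0.2] w 0.438 j [ 18.  27. -19.   0. -43.  -7.]
dist 8 mm ang 1 ROW [-0.0029, 0.0145, 0.0222] [-0.0033, -0.0005, -0.0002]
```

View pics/s2.png

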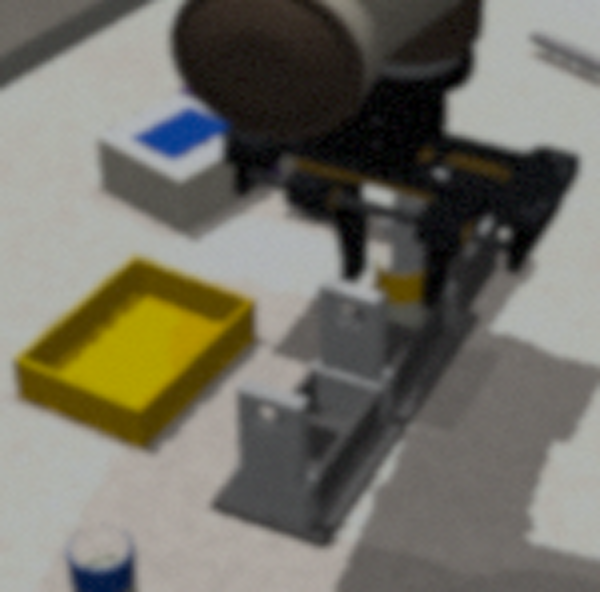

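```bash
python3 -m creep '[[0.5,-0.003,0.0145,0.0,-0.0033,0,0],[0.5,-0.003,0.0145,0.02,-0.0033,0,0],[0.5,-0.003,0.0145,0.02,-0.0033,0,0],[0.5,-0.003,0.0145,0.02,-0.0033,0,0]]';  python3 go.py 0.5705 0.0157 0.060 10.9
```

```text
time_s: 3.98
tcp_pos: [0.5701, 0.0157, 0.06]
ee_rot: [[0.189, -0.982, -0.001], [-0.982, -0.189, -0.002], [0.002, 0.001, -1.0]]
wrist_force: [-0.6, 0.6, -0.3]
gripper_width: 0.499
t 3.98 at [0.5701 0.0157 0.06  ] yaw -169.1 f [-0.6  0.6 -0.3] w 0.499 j [ 18.  28. -20.   0. -43.  -7.]
dist 0 mm ang 0 ROW [0.0002, -0.0014, 0.0] [0.0004, -0.0005, -0.0001]
```

```bash
python3 -m creep '[[0,0,0,0,0,0,0],[0,0,0,0,0,0,0],[0,0,0,0,0,0,0],[0,0,0,0,0,0,0],[0,0,0,0,0,0,0]]';python3 go.py 0.5705 0.0157 0.20 10.9
```

```text
time_s: 4.4
tcp_pos: [0.5701, 0.0156, 0.06]
ee_rot: [[0.189, -0.982, -0.001], [-0.982, -0.189, -0.002], [0.002, 0.001, -1.0]]
wrist_force: [0.1, 0.2, -0.6]
gripper_width: 0.354
t 4.4 at [0.5701 0.0156 0.06  ] yaw -169.1 f [ 0.1  0.2 -0.6] w 0.354 j [ 18.  28. -20.   0. -43.  -7.]
dist 140 mm ang 0 ROW [0.0008, -0.0009, -0.4667] [0.0004, -0.0005, -0.0002]
```

```bash
python3 -m creep '[[0,0,0,-0.12,0,0,0],[0,0,0,-0.25,0,0,0],[0,0,0,-0.4,0,0,0],[0,0,0,-0.4,0,0,0],[0,0,0,-0.4,0,0,0]]';python3 go.py 0.682 0.1215 0.16 10.9
```

```text
time_s: 4.82
tcp_pos: [0.5719, 0.0163, 0.1836]
ee_rot: [[0.189, -0.982, 0.007], [-0.982, -0.189, 0.0], [0.001, -0.007, -1.0]]
wrist_force: [-0.4, 0.1, -1.0]
gripper_width: 0.361
t 4.82 at [0.5719 0.0163 0.1836] yaw -169.1 f [-0.4  0.1 -1. ] w 0.361 j [ 18.  19. -12.   0. -58.  -7.]
dist 154 mm ang 0 ROW [-0.2751, -0.426, 0.0812] [-0.0021, -0.0003, -0.0001]
```

```bash
python3 -m creep '[[0,-0.275,-0.426,0.08,-0.002,0,0],[0,-0.275,-0.426,0.08,-0.002,0,0],[0,-0.275,-0.426,0.08,-0.002,0,0],[0,-0.275,-0.426,0.08,-0.002,0,0],[0,-0.275,-0.426,0.08,-0.002,0,0]]'|head -2;python3 go.py 0.682 0.1215 0.061 10.9
```

```text
time_s: 5.23
tcp_pos: [0.6839, 0.125, 0.1553]
t 5.23 at [0.6839 0.125  0.1553] yaw -169.0 f [ 0.8 -0.9 -2.2] w 0.359 j [ 24.  32.   5.   0. -63. -13.]
dist 94 mm ang 0 ROW [0.0098, 0.0075, 0.3145] [0.001, -0.0004, 0.0008]
```

```bash
python3 -m creep '[[0,0.009,0.0075,0.12,0,0,0],[0,0.009,0.0075,0.22,0,0,0],[0,0.009,0.0075,0.28,0,0,0],[0,0.009,0.0075,0.312,0,0,0],[0,0.009,0.0075,0.312,0,0,0]]';python3 - <<'E'
from h import *
im=r.capture("side");cv2.imwrite("pics/s3.png",cv2.resize(im[165:325,170:320],None,fx=4,fy=3.7,interpolation=cv2.INTER_CUBIC))
E
```

```text
time_s: 5.65
tcp_pos: [0.6802, 0.1209, 0.0586]
ee_rot: [[0.191, -0.981, -0.008], [-0.982, -0.191, -0.004], [0.002, 0.009, -1.0]]
wrist_force: [-0.5, -0.6, -0.3]
gripper_width: 0.357
```

View pics/s3.png

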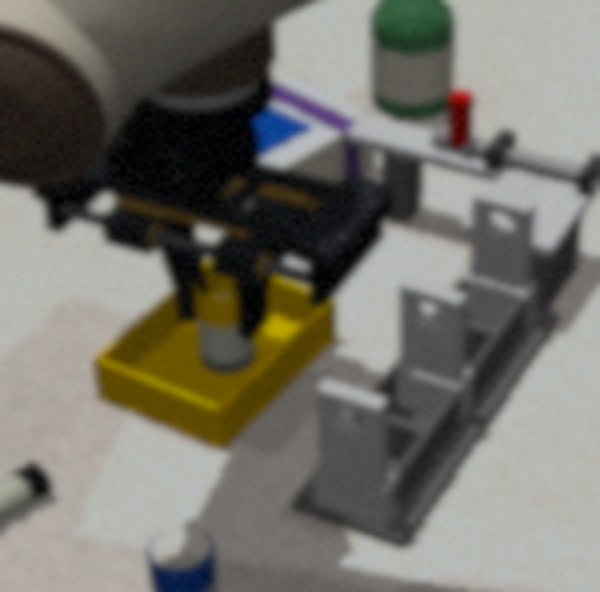

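```bash
python3 -m creep '[[0.6,0,0,0,0,0,0],[0.6,0,0,0,0,0,0],[0.6,0,0,0,0,0,0],[0.6,0,0,0,0,0,0],[0.6,0,0,-0.15,0,0,0]]'|head -2;python3 -m creep '[[0.7,0,0,-0.1,0,0,0],[0.7,0,0,-0.2,0,0,0],[0.7,0,0,-0.3,0,0,0],[0.7,0,0,-0.4,0,0,0]]';python3 go.py 0.562 0.290 0.16 10.9
```

```text
time_s: 6.12
tcp_pos: [0.6759, 0.1199, 0.0936]
time_s: 6.45
tcp_pos: [0.6785, 0.1207, 0.2158]
ee_rot: [[0.189, -0.982, -0.022], [-0.982, -0.189, -0.006], [0.002, 0.022, -1.0]]
wrist_force: [0.7, 0.6, -0.2]
gripper_width: 0.689
t 6.45 at [0.6785 0.1207 0.2158] yaw -169.1 f [ 0.7  0.6 -0.2] w 0.689 j [ 23.  30.  10.  -0. -71. -12.]
dist 213 mm ang 1 ROW [-0.6279, 0.2702, 0.1908] [0.0071, -0.0007, 0.0]
```

```bash
python3 go.py 0.5605 0.2905 0.12 10.9; python3 -m creep '[[0.85,-0.628,0.275,0.19,0.007,0,0],[0.85,-0.628,0.275,0.19,0.007,0,0],[0.85,-0.628,0.275,0.19,0.007,0,0],[0.85,-0.628,0.275,0.25,0.007,0,0],[0.85,-0.628,0.275,0.25,0.007,0,0]]'|head -2;python3 go.py 0.5605 0.2905 0.052 10.9
```

```text
t 6.45 at [0.6785 0.1207 0.2158] yaw -169.1 f [ 0.7  0.6 -0.2] w 0.689 j [ 23.  30.  10.  -0. -71. -12.]
dist 228 mm ang 1 ROW [-0.6308, 0.2719, 0.3242] [0.0071, -0.0007, 0.0]
time_s: 6.87
tcp_pos: [0.5651, 0.2831, 0.148]
t 6.87 at [0.5651 0.2831 0.148 ] yaw -169.1 f [ 0.2  1.4 -0.5] w 0.844 j [ 41.  27.  -6.   0. -57. -30.]
dist 96 mm ang 0 ROW [-0.0271, 0.0111, 0.3198] [-0.0008, -0.0001, -0.0]
```

```bash
python3 -m creep '[[0.85,-0.027,0.011,0.05,0,0,0],[0.85,-0.027,0.011,0.14,0,0,0],[0.85,-0.027,0.011,0.25,0,0,0],[0.85,-0.027,0.011,0.32,0,0,0],[0.85,-0.027,0.011,0.32,0,0,0]]'|head -2;python3 go.py 0.5605 0.2905 0.052 10.9;python3 - <<'E'
from h import *
im=r.capture("side");cv2.imwrite("pics/s4.png",cv2.resize(im[250:410,140:290],None,fx=4,fy=3.7,interpolation=cv2.INTER_CUBIC))
E
```

```text
time_s: 7.28
tcp_pos: [0.5576, 0.2887, 0.0474]
t 7.28 at [0.5576 0.2887 0.0474] yaw -169.2 f [-0.1  0.3 -1.1] w 0.85 j [ 42.  33. -11.   0. -46. -31.]
dist 6 mm ang 0 ROW [-0.0041, -0.0106, -0.0155] [0.0019, -0.0013, -0.0003]
```

View pics/s4.png

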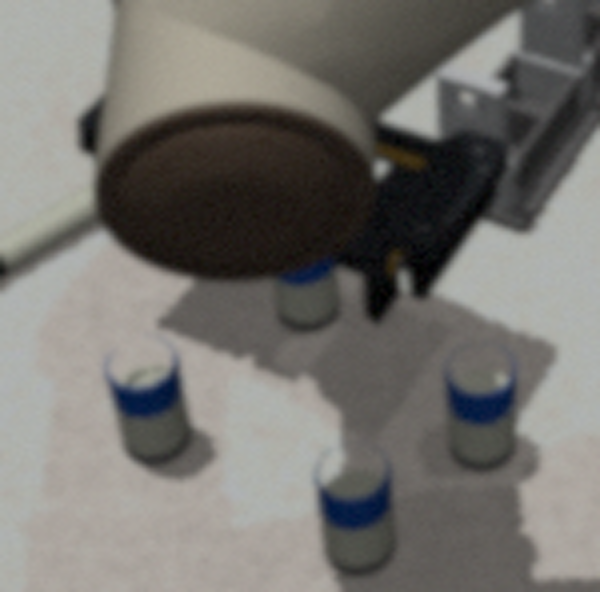

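```bash
python3 -m creep '[[0.6,-0.004,-0.0106,-0.0155,0,0,0],[0.3,-0.004,-0.0106,-0.0155,0,0,0],[0,-0.004,-0.0106,-0.0155,0,0,0],[0,-0.004,-0.0106,-0.0155,0,0,0],[0,-0.004,-0.0106,-0.0155,0,0,0]]'|head -2;python3 -m creep '[[0,0,0,0,0,0,0],[0,0,0,0,0,0,0],[0,0,0,0,0,0,0]]';python3 go.py 0.5605 0.2905 0.052 10.9
```

```text
time_s: 7.75
tcp_pos: [0.5627, 0.2916, 0.056]
time_s: 8.0
tcp_pos: [0.5627, 0.2916, 0.0563]
ee_rot: [[0.189, -0.982, 0.001], [-0.982, -0.189, -0.002], [0.002, -0.0, -1.0]]
wrist_force: [-1.2, 0.3, 1.0]
gripper_width: 0.355
t 8.0 at [0.5627 0.2916 0.0563] yaw -169.1 f [-1.2  0.3  1. ] w 0.355 j [ 42.  33. -11.   0. -47. -31.]
dist 5 mm ang 0 ROW [0.0022, 0.008, 0.0144] [-0.0002, -0.0005, -0.0001]
```

```bash
python3 -m creep '[[0,0,0,-0.1,0,0,0],[0,0,0,-0.2,0,0,0],[0,0,0,-0.35,0,0,0],[0,0,0,-0.4,0,0,0],[0,0,0,-0.4,0,0,0]]'|head -2;python3 go.py 0.5442 0.1530 0.16 10.9
```

```text
time_s: 8.42
tcp_pos: [0.5652, 0.2935, 0.1826]
t 8.42 at [0.5652 0.2935 0.1826] yaw -169.1 f [ 0.7  0.5 -0.7] w 0.359 j [ 42.  25.  -3.   0. -61. -31.]
dist 144 mm ang 1 ROW [0.4466, 0.1584, 0.0722] [-0.0035, 0.0009, 0.0002]
```

```bash
python3 -m creep '[[0,0.25,0.1,0,0,0,0],[0,0.446,0.158,0.04,0,0,0],[0,0.446,0.158,0.07,0,0,0],[0,0.446,0.158,0.1,0,0,0],[0,0.446,0.158,0.1,0,0,0]]'|head -2;python3 -m creep '[[0,0,0,0,0,0,0],[0,0,0,0,0,0,0]]';python3 go.py 0.5442 0.1530 0.13 10.9;python3 - <<'E'
from h import *
im=r.capture("side");cv2.imwrite("pics/s5.png",cv2.resize(im[190:310,200:330],None,fx=5,fy=5,interpolation=cv2.INTER_CUBIC))
E
```

```text
time_s: 8.83
tcp_pos: [0.5408, 0.1487, 0.1482]
time_s: 9.0
tcp_pos: [0.5403, 0.1485, 0.1472]
ee_rot: [[0.184, -0.983, 0.0], [-0.983, -0.184, 0.001], [-0.001, -0.0, -1.0]]
wrist_force: [-0.1, -0.4, -1.1]
gripper_width: 0.358
t 9.0 at [0.5403 0.1485 0.1472] yaw -169.4 f [-0.1 -0.4 -1.1] w 0.358 j [ 32.  21. -16.  -0. -53. -21.]
dist 18 mm ang 0 ROW [-0.0122, -0.0156, 0.0574] [-0.0001, 0.0003, -0.0016]
```

View pics/s5.png

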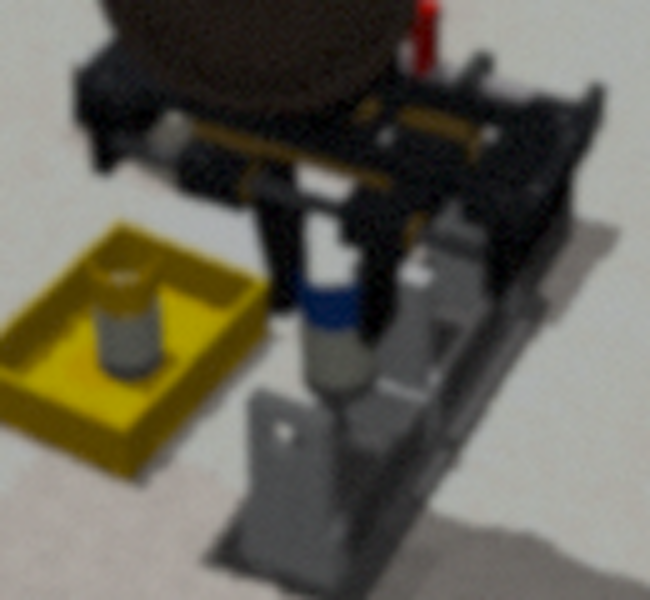

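Run:
```python
from carr import *
s=r.sense();p=s["tcp_pos"];R=s["ee_rot"]
zf=p[2]-.0563
im=cv2.resize(r.capture("side")[190:310,200:330],None,fx=5,fy=5,interpolation=cv2.INTER_CUBIC)
for d,c in((-.003,(0,255,0)),(0,(0,0,255))):
    ctr=p+np.array([-.188,.982,0])*d
    for h in(0,.042):
        a=np.linspace(0,2*np.pi,60);P=np.c_[ctr[0]+.016*np.cos(a),ctr[1]+.016*np.sin(a),0*a+zf+h]
        q=(proj("side",P)-[200,190]+.5)*5-.5
        cv2.polylines(im,[q.round().astype(int)],True,c,1)
cv2.imwrite("pics/s6.png",im)
```

```text
(no output)
```

View pics/s6.png

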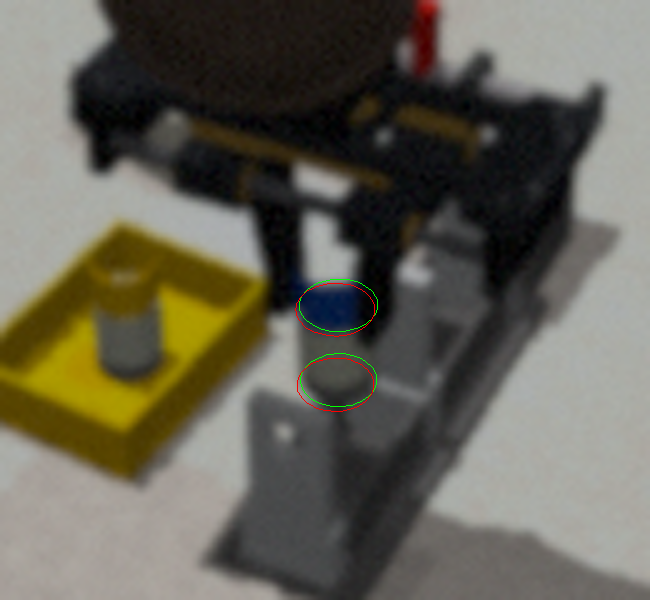

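```bash
python3 go.py 0.5442 0.1525 0.099 10.9
```

```text
t 9.1 at [0.5412 0.1497 0.1481] yaw -169.3 f [ 0.2  1.2 -0.5] w 0.361 j [ 32.  21. -16.  -0. -53. -21.]
dist 49 mm ang 0 ROW [-0.0071, -0.011, 0.1637] [-0.0009, 0.0004, -0.0011]
```

```bash
python3 -m creep '[[0,-0.007,-0.011,0.08,0,0,-0.001],[0,-0.007,-0.011,0.13,0,0,-0.001],[0,-0.007,-0.011,0.164,0,0,-0.001],[0,-0.007,-0.011,0.164,0,0,-0.001],[0,-0.007,-0.011,0.164,0,0,-0.001]]'|head -2;python3 go.py 0.5442 0.1525 0.099 10.9;python3 -m creep '[[0,0,0,0,0,0,0]]'|head -2;python3 -m creep '[[0,0,0,0,0,0,0]]'|head -2;python3 go.py 0.5442 0.1525 0.099 10.9;python3 - <<'E'
from h import *
im=r.capture("side");cv2.imwrite("pics/s7.png",cv2.resize(im[190:310,200:330],None,fx=5,fy=5,interpolation=cv2.INTER_CUBIC))
E
```

```text
time_s: 9.52
tcp_pos: [0.5444, 0.153, 0.0988]
t 9.52 at [0.5444 0.153  0.0988] yaw -169.0 f [-0.3  0.   0.2] w 0.355 j [ 32.  24. -19.   0. -47. -21.]
dist 1 mm ang 0 ROW [0.0016, 0.001, -0.0005] [-0.0008, 0.0003, 0.0003]
time_s: 9.6
tcp_pos: [0.5452, 0.1537, 0.0998]
time_s: 9.68
tcp_pos: [0.5458, 0.1542, 0.1008]
t 9.68 at [0.5458 0.1542 0.1008] yaw -169.0 f [ 0.4 -0.1 -1.5] w 0.356 j [ 32.  24. -18.   0. -47. -21.]
dist 3 mm ang 0 ROW [0.0045, 0.0064, 0.0061] [-0.002, 0.0005, 0.0007]
```

View pics/s7.png

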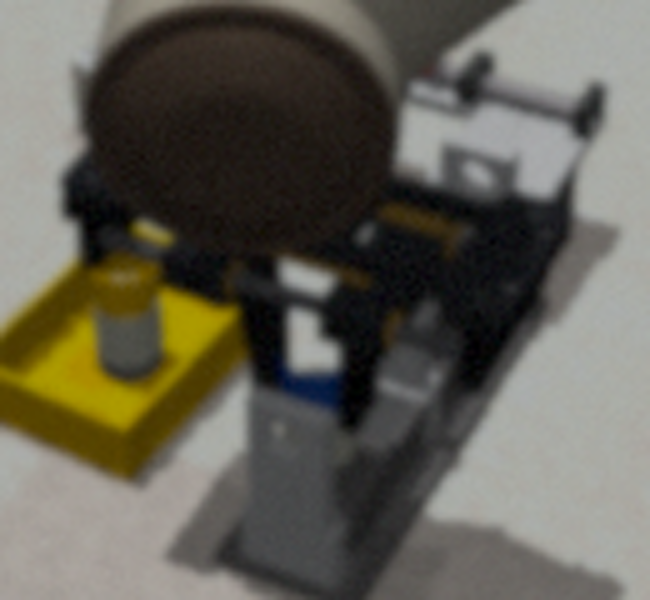

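```bash
python3 -m creep '[[0,0.004,0.006,0.03,-0.002,0,0],[0,0.004,0.006,0.05,-0.002,0,0],[0,0.004,0.006,0.063,-0.002,0,0],[0,0.004,0.006,0.063,-0.002,0,0]]';python3 go.py 0.5442 0.1525 0.063 10.9
```

```text
time_s: 10.07
tcp_pos: [0.5444, 0.1525, 0.0811]
ee_rot: [[0.191, -0.982, -0.001], [-0.982, -0.191, 0.001], [-0.001, 0.0, -1.0]]
wrist_force: [0.1, -0.4, -0.5]
gripper_width: 0.352
t 10.07 at [0.5444 0.1525 0.0811] yaw -169.0 f [ 0.1 -0.4 -0.5] w 0.352 j [ 32.  26. -19.  -0. -45. -21.]
dist 18 mm ang 0 ROW [0.0001, 0.0006, 0.0602] [0.0001, 0.0004, 0.0007]
```

```bash
python3 -m creep '[[0,0,0,0.03,0,0,0],[0,0,0,0.05,0,0,0],[0,0,0,0.06,0,0,0],[0,0,0,0.06,0,0,0]]';python3 go.py 0.5442 0.1525 0.063 10.9
```

```text
time_s: 10.4
tcp_pos: [0.544, 0.1524, 0.0638]
ee_rot: [[0.192, -0.981, -0.002], [-0.981, -0.192, -0.0], [-0.0, 0.002, -1.0]]
wrist_force: [-2.6, 0.4, 7.4]
gripper_width: 0.354
t 10.4 at [0.544  0.1524 0.0638] yaw -168.9 f [-2.6  0.4  7.4] w 0.354 j [ 32.  27. -20.  -0. -43. -21.]
dist 1 mm ang 0 ROW [-0.0003, -0.0008, 0.0026] [0.0006, 0.0001, 0.0009]
```

```bash
python3 -m creep '[[0.6,0,0,-0.003,0,0,0],[0.6,0,0,-0.003,0,0,0],[0.6,0,0,-0.003,0,0,0],[0.6,0,0,-0.04,0,0,0],[0.7,0,0,-0.15,0,0,0]]'|head -2;python3 -m creep '[[0.85,0,0,-0.1,0,0,0],[0.85,0,0,-0.2,0,0,0],[0.85,0,0,-0.3,0,0,0]]';python3 go.py 0.5628 0.391 0.14 10.9
```

```text
time_s: 10.82
tcp_pos: [0.5407, 0.1507, 0.1042]
time_s: 11.07
tcp_pos: [0.5414, 0.1509, 0.1948]
ee_rot: [[0.19, -0.982, -0.014], [-0.982, -0.19, -0.006], [0.003, 0.015, -1.0]]
wrist_force: [-0.4, 0.8, 0.3]
gripper_width: 0.801
t 11.07 at [0.5414 0.1509 0.1948] yaw -169.0 f [-0.4  0.8  0.3] w 0.801 j [ 32.  18. -12.  -0. -61. -21.]
dist 247 mm ang 1 ROW [-0.7727, -0.2251, 0.177] [0.0047, -0.001, 0.0004]
```

```bash
python3 -m creep '[[0.85,-0.773,-0.225,0,0.005,0,0],[0.85,-0.773,-0.225,0.05,0.005,0,0],[0.85,-0.773,-0.225,0.1,0.005,0,0],[0.85,-0.773,-0.225,0.16,0.005,0,0],[0.85,-0.773,-0.225,0.177,0.005,0,0]]'|head -2;python3 -m creep '[[0.85,-0.12,-0.04,0,0,0,0],[0.85,-0.12,-0.04,0,0,0,0]]'|head -2;python3 go.py 0.5628 0.391 0.053 10.9
```

```text
time_s: 11.48
tcp_pos: [0.5598, 0.3552, 0.1554]
time_s: 11.65
tcp_pos: [0.5645, 0.3988, 0.1522]
t 11.65 at [0.5645 0.3988 0.1522] yaw -168.7 f [-0.3  0.2  0.3] w 0.851 j [ 49.  32.   4.   0. -62. -37.]
dist 100 mm ang 0 ROW [0.0235, 0.0114, 0.3307] [-0.0008, -0.0007, 0.0022]
```

```bash
python3 -m creep '[[0.85,0.023,0.011,0.05,0,0,0.002],[0.85,0.023,0.011,0.17,0,0,0.002],[0.85,0.023,0.011,0.28,0,0,0.002],[0.85,0.023,0.011,0.32,0,0,0.002],[0.85,0.023,0.011,0.32,0,0,0.002]]'|head -2;python3 go.py 0.5628 0.391 0.053 10.9;python3 -m creep '[[0.85,0,0,0,0,0,0]]'|head -2;python3 go.py 0.5628 0.391 0.053 10.9
```

```text
time_s: 12.07
tcp_pos: [0.561, 0.3891, 0.0517]
t 12.07 at [0.561  0.3891 0.0517] yaw -169.1 f [ 0.4  0.2 -0. ] w 0.851 j [ 48.  37.  -3.   0. -51. -38.]
dist 3 mm ang 1 ROW [-0.0052, -0.0072, -0.0043] [0.0016, -0.0023, -0.0]
time_s: 12.15
tcp_pos: [0.5621, 0.3895, 0.0528]
t 12.15 at [0.5621 0.3895 0.0528] yaw -169.1 f [0.3 0.3 0.8] w 0.848 j [ 48.  37.  -2.   0. -51. -38.]
dist 2 mm ang 0 ROW [-0.0043, -0.0033, -0.0006] [0.0009, -0.0023, 0.0002]
```

Close (8 rows), correcting y.

```bash
python3 -m creep '[[0.6,-0.004,-0.003,0.003,0,-0.002,0],[0.3,-0.004,-0.003,0.003,0,-0.002,0],[0,-0.004,-0.003,0.003,0,-0.002,0],[0,-0.004,-0.003,0.003,0,-0.002,0],[0,-0.004,-0.003,0.003,0,-0.002,0]]'|head -2;python3 -m creep '[[0,0,0,0.003,0,0,0],[0,0,0,0.003,0,0,0],[0,0,0,0.003,0,0,0]]';python3 go.py 0.5628 0.391 0.053 10.9
```

```text
time_s: 12.57
tcp_pos: [0.5631, 0.3912, 0.053]
time_s: 12.82
tcp_pos: [0.5632, 0.3913, 0.0524]
ee_rot: [[0.19, -0.982, -0.001], [-0.982, -0.19, 0.0], [-0.0, 0.001, -1.0]]
wrist_force: [0.1, 0.4, 1.3]
gripper_width: 0.356
t 12.82 at [0.5632 0.3913 0.0524] yaw -169.1 f [0.1 0.4 1.3] w 0.356 j [ 48.  37.  -2.  -0. -51. -37.]
dist 1 mm ang 0 ROW [0.0007, 0.0013, -0.0021] [0.0004, 0.0001, 0.0003]
```

```bash
python3 -m creep '[[0,0,0,-0.1,0,0,0],[0,0,0,-0.24,0,0,0],[0,0,0,-0.38,0,0,0],[0,0.14,0,-0.4,0,0,0],[0,0.28,0,-0.4,0,0,0]]'|head -2;python3 go.py 0.5523 0.110 0.165 10.9
```

```text
time_s: 13.23
tcp_pos: [0.5805, 0.3123, 0.177]
t 13.23 at [0.5805 0.3123 0.177 ] yaw -168.8 f [ 1.  -0.8 -0.9] w 0.353 j [ 42.  28.   0.   0. -62. -31.]
dist 205 mm ang 1 ROW [0.6433, 0.2236, 0.0354] [-0.0023, 0.0014, 0.0017]
```

```bash
python3 -m creep '[[0,0.643,0.224,0.035,-0.002,0.001,0.002],[0,0.643,0.224,0.035,-0.002,0.001,0.002],[0,0.643,0.224,0.035,-0.002,0.001,0.002],[0,0.643,0.224,0.035,-0.002,0.001,0.002],[0,0.643,0.224,0.035,-0.002,0.001,0.002]]'|head -2;python3 go.py 0.5523 0.110 0.1 10.9
```

```text
time_s: 13.65
tcp_pos: [0.5509, 0.1075, 0.165]
t 13.65 at [0.5509 0.1075 0.165 ] yaw -169.2 f [ 0.6  1.  -0.8] w 0.357 j [ 28.  20. -15.  -0. -56. -17.]
dist 65 mm ang 0 ROW [-0.007, -0.0059, 0.2167] [-0.0001, 0.0004, -0.0005]
```

```bash
python3 -m creep '[[0,-0.007,-0.006,0.06,0,0,0],[0,-0.007,-0.006,0.14,0,0,0],[0,-0.007,-0.006,0.2,0,0,0],[0,-0.007,-0.006,0.217,0,0,0],[0,-0.007,-0.006,0.217,0,0,0]]'|head -2;python3 go.py 0.5523 0.110 0.08 10.9
```

```text
time_s: 14.07
tcp_pos: [0.5513, 0.1095, 0.0984]
t 14.07 at [0.5513 0.1095 0.0984] yaw -169.2 f [ 0.5 -0.1 -1.1] w 0.357 j [ 28.  24. -19.  -0. -47. -17.]
dist 18 mm ang 0 ROW [-0.0012, -0.0038, 0.0612] [0.0011, 0.0001, -0.0006]
```

```bash
python3 -m creep '[[0,0,-0.003,0.02,0,0,0],[0,0,-0.003,0.04,0,0,0],[0,0,-0.003,0.061,0,0,0],[0,0,-0.003,0.066,0,0,0]]';python3 go.py 0.5523 0.110 0.06 10.9
```

```text
time_s: 14.4
tcp_pos: [0.5517, 0.1097, 0.0778]
ee_rot: [[0.187, -0.982, -0.005], [-0.982, -0.187, -0.001], [-0.0, 0.005, -1.0]]
wrist_force: [0.2, -0.0, -0.4]
gripper_width: 0.352
t 14.4 at [0.5517 0.1097 0.0778] yaw -169.2 f [ 0.2 -0.  -0.4] w 0.352 j [ 28.  26. -20.  -0. -45. -17.]
dist 18 mm ang 0 ROW [-0.0007, -0.0024, 0.0593] [0.0015, 0.0, -0.0006]
```

```bash
python3 -m creep '[[0,0,-0.001,0.03,0,0,0],[0,0,-0.001,0.05,0,0,0],[0,0,-0.001,0.06,0,0,0],[0,0,-0.001,0.062,0,0,0]]';python3 go.py 0.5523 0.110 0.06 10.9
```

```text
time_s: 14.73
tcp_pos: [0.5516, 0.1096, 0.0601]
ee_rot: [[0.188, -0.982, -0.006], [-0.982, -0.188, -0.002], [0.001, 0.006, -1.0]]
wrist_force: [-5.3, 0.7, 11.9]
gripper_width: 0.352
t 14.73 at [0.5516 0.1096 0.0601] yaw -169.2 f [-5.3  0.7 11.9] w 0.352 j [ 28.  27. -21.  -0. -42. -17.]
dist 1 mm ang 0 ROW [-0.0009, -0.0024, 0.0003] [0.0019, -0.0002, -0.0003]
```

```bash
python3 -m creep '[[0.6,0,0,-0.003,0,0,0],[0.6,0,0,-0.003,0,0,0],[0.6,0,0,-0.003,0,0,0],[0.6,0,0,-0.04,0,0,0],[0.7,0,0,-0.15,0,0,0]]'|head -2;python3 -m creep '[[0.85,0,0,-0.1,0,0,0],[0.85,0,0,-0.2,0,0,0],[0.85,0,0,-0.3,0,0,0]]';python3 go.py 0.4389 0.3055 0.14 10.9;python3 - <<'E'
from h import *
r.capture("side")
for d in r.outline_of("side","tube0_mid"):
    ys,xs=np.nonzero(d["pixels"]);print(round(d["score"],2),xs.mean().round(1),ys.mean().round(1),(np.array(d["rect"])*[560,420,560,420]).round(1))
cv2.imwrite("pics/s8.png",r.capture("side"))
E
```

```text
time_s: 15.15
tcp_pos: [0.5486, 0.1084, 0.1007]
time_s: 15.4
tcp_pos: [0.5497, 0.1087, 0.1915]
ee_rot: [[0.187, -0.982, -0.017], [-0.982, -0.187, -0.006], [0.003, 0.018, -1.0]]
wrist_force: [0.5, 0.2, 0.5]
gripper_width: 0.802
t 15.4 at [0.5497 0.1087 0.1915] yaw -169.2 f [0.5 0.2 0.5] w 0.802 j [ 28.  19. -12.  -0. -60. -17.]
dist 232 mm ang 1 ROW [-0.7139, 0.2372, 0.174] [0.0058, -0.0009, -0.0008]
0.62 281.8 257.7 [245.1 195.  320.4 313. ]
0.5 268.6 283.4 [263.5 278.2 270.5 293.1]
0.21 269.7 194.0 [264.4 192.6 278.9 195.9]
```

View pics/s8.png

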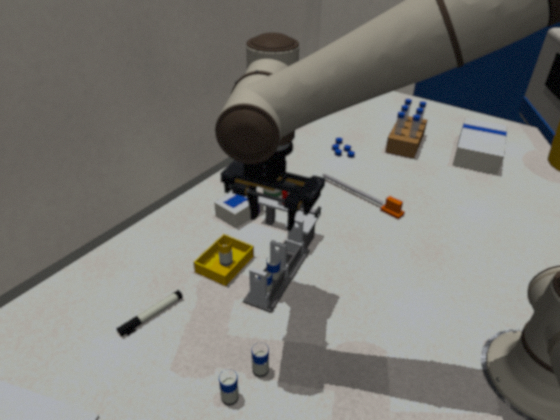

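```bash
python3 -m creep '[[0.85,-0.714,0.237,0,0.005,0,0],[0.85,-0.714,0.237,0.05,0.005,0,0],[0.85,-0.714,0.237,0.1,0.005,0,0],[0.85,-0.714,0.237,0.16,0.005,0,0],[0.85,-0.714,0.237,0.174,0.005,0,0]]'|head -2;python3 go.py 0.4389 0.3055 0.12 10.9
```

```text
time_s: 15.97
tcp_pos: [0.4512, 0.2871, 0.1506]
t 15.97 at [0.4512 0.2871 0.1506] yaw -169.2 f [1.1 0.9 0.5] w 0.85 j [ 50.  18. -20.   0. -52. -39.]
dist 38 mm ang 0 ROW [-0.068, 0.0293, 0.1019] [-0.0015, -0.0003, -0.0008]
```

```bash
python3 -m creep '[[0.85,-0.068,0.029,0.04,0,0,0],[0.85,-0.068,0.029,0.14,0,0,0],[0.85,-0.068,0.029,0.25,0,0,0],[0.85,-0.068,0.029,0.32,0,0,0],[0.85,-0.068,0.029,0.325,0,0,0]]'|head -2;python3 -m creep '[[0.85,0,0,0,0,0,0]]'|head -2;python3 go.py 0.4389 0.3055 0.053 10.9
```

```text
time_s: 16.38
tcp_pos: [0.4362, 0.3024, 0.0476]
time_s: 16.47
tcp_pos: [0.4359, 0.302, 0.0464]
t 16.47 at [0.4359 0.302  0.0464] yaw -169.3 f [-0.6 -0.   0.6] w 0.853 j [ 52.  26. -26.   0. -39. -42.]
dist 8 mm ang 1 ROW [-0.0094, -0.0118, -0.022] [0.0022, -0.0032, -0.0009]
```

```bash
python3 -m creep '[[0.85,-0.011,-0.012,-0.02,0.002,-0.003,0],[0.6,-0.011,-0.012,-0.02,0.002,-0.003,0],[0.3,-0.011,-0.012,-0.02,0.002,-0.003,0],[0,-0.011,-0.012,-0.02,0.002,-0.003,0],[0,-0.011,-0.012,-0.02,0.002,-0.003,0]]'|head -2;python3 -m creep '[[0,0,0,0.003,0,0,0],[0,0,0,0.003,0,0,0],[0,0,0,0.003,0,0,0],[0,0,0,0.003,0,0,0]]';python3 go.py 0.4389 0.3055 0.053 10.9
```

```text
time_s: 16.88
tcp_pos: [0.4392, 0.3063, 0.0534]
time_s: 17.22
tcp_pos: [0.4392, 0.3062, 0.0525]
ee_rot: [[0.186, -0.983, 0.001], [-0.983, -0.186, 0.001], [-0.001, -0.001, -1.0]]
wrist_force: [-0.3, 0.2, 0.2]
gripper_width: 0.351
t 17.22 at [0.4392 0.3062 0.0525] yaw -169.3 f [-0.3  0.2  0.2] w 0.351 j [ 52.  26. -25.   0. -39. -42.]
dist 1 mm ang 0 ROW [0.0022, 0.0014, -0.0016] [-0.0003, 0.0002, -0.001]
```

```bash
python3 -m creep '[[0,0,0,-0.1,0,0,0],[0,0,0,-0.24,0,0,0],[0,0,0,-0.38,0,0,0],[0,0.1,-0.08,-0.4,0,0,0],[0,0.22,-0.12,-0.4,0,0,0]]'|head -2;python3 go.py 0.562 0.0572 0.165 10.9
```

```text
time_s: 17.63
tcp_pos: [0.4898, 0.2511, 0.1771]
t 17.63 at [0.4898 0.2511 0.1771] yaw -169.0 f [ 0.6  0.3 -0.8] w 0.355 j [ 44.  18. -16.   0. -56. -33.]
dist 207 mm ang 1 ROW [0.6807, -0.1119, 0.0379] [-0.0035, 0.0017, 0.0008]
```

```bash
python3 -m creep '[[0,0.68,-0.112,0,-0.003,0.001,0],[0,0.68,-0.112,0.03,-0.003,0.001,0],[0,0.68,-0.112,0.037,-0.003,0.001,0],[0,0.68,-0.112,0.037,-0.003,0.001,0],[0,0.68,-0.112,0.037,-0.003,0.001,0]]'|head -2;python3 go.py 0.562 0.0572 0.1 10.9
```

```text
time_s: 18.05
tcp_pos: [0.5622, 0.0552, 0.1651]
t 18.05 at [0.5622 0.0552 0.1651] yaw -169.0 f [ 1.6  1.  -0.2] w 0.356 j [ 22.  20. -14.  -0. -56. -11.]
dist 65 mm ang 0 ROW [-0.0061, -0.0003, 0.2169] [-0.0004, 0.0007, 0.0007]
```

```bash
python3 -m creep '[[0,-0.006,0,0.06,0,0,0],[0,-0.006,0,0.14,0,0,0],[0,-0.006,0,0.2,0,0,0],[0,-0.006,0,0.217,0,0,0],[0,-0.006,0,0.217,0,0,0]]'|head -2;python3 go.py 0.562 0.0572 0.078 10.9
```

```text
time_s: 18.47
tcp_pos: [0.5608, 0.0567, 0.0983]
t 18.47 at [0.5608 0.0567 0.0983] yaw -169.0 f [ 0.6  0.7 -0.1] w 0.354 j [ 22.  24. -19.  -0. -47. -11.]
dist 20 mm ang 0 ROW [-0.0009, -0.0045, 0.0675] [0.0009, 0.0005, 0.0006]
```

```bash
python3 -m creep '[[0,-0.001,-0.004,0.02,0,0,0],[0,-0.001,-0.004,0.04,0,0,0],[0,-0.001,-0.004,0.062,0,0,0],[0,-0.001,-0.004,0.068,0,0,0]]'|tail -2;python3 go.py 0.562 0.0572 0.06 10.9
```

```text
wrist_force: [0.3, -0.1, -1.1]
gripper_width: 0.352
t 18.8 at [0.5614 0.0574 0.0772] yaw -169.0 f [ 0.3 -0.1 -1.1] w 0.352 j [ 22.  26. -20.  -0. -45. -11.]
dist 17 mm ang 0 ROW [0.001, -0.0019, 0.0572] [0.0012, 0.0006, 0.0006]
```

```bash
python3 -m creep '[[0,0,-0.001,0.03,0,0,0],[0,0,-0.001,0.05,0,0,0],[0,0,-0.001,0.058,0,0,0],[0,0,-0.001,0.061,0,0,0]]';python3 go.py 0.562 0.0572 0.06 10.9
```

```text
time_s: 19.13
tcp_pos: [0.5614, 0.0573, 0.0601]
ee_rot: [[0.192, -0.981, -0.005], [-0.981, -0.192, -0.0], [-0.001, 0.005, -1.0]]
wrist_force: [-6.5, 0.3, 15.3]
gripper_width: 0.357
t 19.13 at [0.5614 0.0573 0.0601] yaw -168.9 f [-6.5  0.3 15.3] w 0.357 j [ 22.  27. -20.  -0. -43. -11.]
dist 1 mm ang 0 ROW [0.0007, -0.002, 0.0005] [0.0017, 0.0002, 0.001]
```

Seated. Now tube C (.4487,.3811).

```bash
python3 -m creep '[[0.6,0,0,-0.003,0,0,0],[0.6,0,0,-0.003,0,0,0],[0.6,0,0,-0.003,0,0,0],[0.6,0,0,-0.04,0,0,0],[0.7,0,0,-0.15,0,0,0]]'|head -2;python3 -m creep '[[0.85,0,0,-0.1,0,0,0],[0.85,0,0,-0.2,0,0,0],[0.85,-0.12,0.05,-0.3,0,0,0],[0.85,-0.25,0.1,-0.3,0,0,0]]';python3 go.py 0.4487 0.3811 0.14 10.9
```

```text
time_s: 19.55
tcp_pos: [0.5581, 0.0563, 0.1006]
time_s: 19.88
tcp_pos: [0.5223, 0.1192, 0.1949]
ee_rot: [[0.187, -0.982, -0.008], [-0.982, -0.187, -0.001], [-0.001, 0.008, -1.0]]
wrist_force: [1.3, 1.2, -0.2]
gripper_width: 0.83
t 19.88 at [0.5223 0.1192 0.1949] yaw -169.2 f [ 1.3  1.2 -0.2] w 0.83 j [ 30.  16. -16.  -0. -59. -19.]
dist 277 mm ang 0 ROW [-0.9032, 0.076, 0.1844] [0.0024, 0.0003, -0.0006]
```

```bash
python3 -m creep '[[0.85,-0.9,0.076,0.05,0.002,0,0],[0.85,-0.9,0.076,0.05,0.002,0,0],[0.85,-0.9,0.076,0.1,0.002,0,0],[0.85,-0.9,0.076,0.1,0.002,0,0],[0.85,-0.9,0.076,0.15,0.002,0,0]]'|head -2;python3 go.py 0.4487 0.3811 0.14 10.9
```

```text
time_s: 20.3
tcp_pos: [0.4653, 0.3208, 0.1678]
t 20.3 at [0.4653 0.3208 0.1678] yaw -169.2 f [0.9 0.7 0.5] w 0.85 j [ 51.  20. -14.  -0. -56. -40.]
dist 68 mm ang 0 ROW [-0.2075, 0.0167, 0.0933] [-0.0004, 0.0008, -0.0004]
```

```bash
python3 -m creep '[[0.85,-0.207,0.017,0.02,0,0,0],[0.85,-0.207,0.017,0.06,0,0,0],[0.85,-0.207,0.017,0.18,0,0,0],[0.85,-0.207,0.017,0.3,0,0,0],[0.85,-0.207,0.017,0.37,0,0,0]]'|head -2;python3 -m creep '[[0.85,0,0,0,0,0,0]]'|head -2;python3 go.py 0.4487 0.3811 0.053 10.9;python3 - <<'E'
from h import *
im=r.capture("side");cv2.imwrite("pics/s9.png",cv2.resize(im[270:420,160:310],None,fx=4,fy=3.7,interpolation=cv2.INTER_CUBIC))
E
```

```text
time_s: 20.72
tcp_pos: [0.4467, 0.3802, 0.0529]
time_s: 20.8
tcp_pos: [0.4444, 0.3778, 0.0479]
t 20.8 at [0.4444 0.3778 0.0479] yaw -169.2 f [-0.4 -0.9 -0.3] w 0.848 j [ 56.  30. -18.  -0. -43. -45.]
dist 7 mm ang 1 ROW [-0.0082, -0.0158, -0.0173] [0.0035, -0.0022, -0.0006]
```

View pics/s9.png

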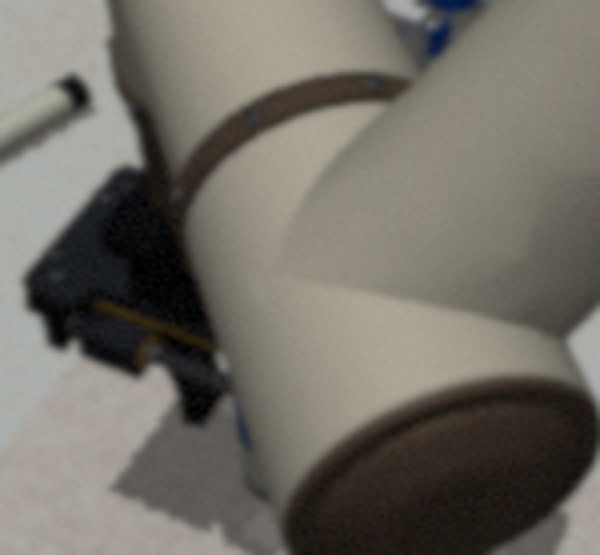

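```bash
python3 -m creep '[[0.85,-0.009,-0.015,-0.016,0.003,-0.002,0],[0.6,-0.009,-0.015,-0.016,0.003,-0.002,0],[0.3,-0.009,-0.015,-0.016,0.003,-0.002,0],[0,-0.009,-0.015,-0.016,0.003,-0.002,0],[0,-0.009,-0.015,-0.016,0.003,-0.002,0]]'|head -2;python3 -m creep '[[0,0,0,0.003,0,0,0],[0,0,0,0.003,0,0,0],[0,0,0,0.003,0,0,0],[0,0,0,0.003,0,0,0]]';python3 go.py 0.4487 0.3811 0.053 10.9
```

```text
time_s: 21.27
tcp_pos: [0.4495, 0.3824, 0.0556]
time_s: 21.6
tcp_pos: [0.4495, 0.3823, 0.0548]
ee_rot: [[0.188, -0.982, 0.002], [-0.982, -0.188, 0.003], [-0.002, -0.002, -1.0]]
wrist_force: [0.0, 0.2, 0.9]
gripper_width: 0.358
t 21.6 at [0.4495 0.3823 0.0548] yaw -169.2 f [0.  0.2 0.9] w 0.358 j [ 56.  30. -17.  -0. -43. -45.]
dist 2 mm ang 0 ROW [0.0035, 0.0034, 0.006] [-0.0007, 0.0007, -0.0005]
```

```bash
python3 -m creep '[[0,0,0,-0.1,0,0,0],[0,0,0,-0.24,0,0,0],[0,0,0,-0.38,0,0,0],[0,0.1,-0.06,-0.4,0,0,0],[0,0.22,-0.1,-0.4,0,0,0]]'|head -2;python3 go.py 0.5697 0.0164 0.165 10.9
```

```text
time_s: 22.02
tcp_pos: [0.4933, 0.3259, 0.1793]
t 22.02 at [0.4933 0.3259 0.1793] yaw -168.9 f [ 0.3 -0.3 -1.3] w 0.356 j [ 49.  21. -10.   0. -58. -38.]
dist 319 mm ang 1 ROW [1.0616, -0.051, 0.0401] [-0.0035, 0.0025, 0.0011]
```

```bash
python3 -m creep '[[0,1,-0.05,0.02,-0.003,0.002,0.001],[0,1,-0.05,0.02,-0.003,0.002,0.001],[0,1,-0.05,0.02,-0.003,0.002,0.001],[0,1,-0.05,0.02,-0.003,0.002,0.001],[0,1,-0.05,0.02,-0.003,0.002,0.001]]'|head -2;python3 go.py 0.5697 0.0164 0.165 10.9
```

```text
time_s: 22.43
tcp_pos: [0.5433, 0.1192, 0.1722]
t 22.43 at [0.5433 0.1192 0.1722] yaw -169.1 f [ 0.1  0.9 -0. ] w 0.353 j [ 29.  19. -15.  -0. -56. -18.]
dist 106 mm ang 0 ROW [0.3532, -0.0215, 0.0233] [-0.0004, 0.0005, 0.0002]
```

```bash
python3 -m creep '[[0,0.353,-0.022,0.02,0,0,0],[0,0.353,-0.022,0.02,0,0,0],[0,0.353,-0.022,0.06,0,0,0],[0,0.353,-0.022,0.14,0,0,0],[0,0.353,-0.022,0.2,0,0,0]]'|head -2;python3 go.py 0.5697 0.0164 0.1 10.9
```

```text
time_s: 22.85
tcp_pos: [0.5696, 0.0145, 0.1107]
t 22.85 at [0.5696 0.0145 0.1107] yaw -169.3 f [ 0.5  0.1 -0.2] w 0.354 j [ 18.  24. -17.  -0. -49.  -7.]
dist 11 mm ang 0 ROW [-0.006, -0.0014, 0.0358] [-0.0002, 0.0006, -0.001]
```

```bash
python3 go.py 0.5697 0.0164 0.1 10.9 | tail -1
```

```text
dist 11 mm ang 0 ROW [-0.006, -0.0014, 0.0358] [-0.0002, 0.0006, -0.001]
```

```bash
python3 -m creep '[[0,-0.006,-0.001,0.03,0,0,-0.001],[0,-0.006,-0.001,0.036,0,0,-0.001],[0,-0.006,-0.001,0.036,0,0,-0.001]]'|head -2;python3 go.py 0.5697 0.0164 0.079 10.9
```

```text
time_s: 23.1
tcp_pos: [0.5695, 0.0166, 0.0996]
t 23.1 at [0.5695 0.0166 0.0996] yaw -169.1 f [ 0.2 -0.6 -1.5] w 0.353 j [ 18.  25. -18.  -0. -48.  -7.]
dist 21 mm ang 0 ROW [0.0008, -0.0007, 0.0686] [0.0001, 0.0005, 0.0002]
```

```bash
python3 -m creep '[[0,0.001,-0.001,0.02,0,0,0],[0,0.001,-0.001,0.04,0,0,0],[0,0.001,-0.001,0.062,0,0,0],[0,0.001,-0.001,0.069,0,0,0]]'|tail -2;python3 go.py 0.5697 0.0164 0.0625 10.9
```

```text
wrist_force: [-0.2, -1.5, -0.3]
gripper_width: 0.354
t 23.43 at [0.5693 0.0165 0.0781] yaw -169.1 f [-0.2 -1.5 -0.3] w 0.354 j [ 18.  26. -19.  -0. -45.  -7.]
dist 16 mm ang 0 ROW [0.0008, -0.0013, 0.0518] [0.0005, 0.0006, 0.0002]
```

```bash
python3 -m creep '[[0,0.001,-0.001,0.03,0,0,0],[0,0.001,-0.001,0.046,0,0,0],[0,0.001,-0.001,0.052,0,0,0],[0,0.001,-0.001,0.054,0,0,0]]';python3 go.py 0.5697 0.0164 0.0625 10.9
```

```text
time_s: 23.77
tcp_pos: [0.569, 0.0161, 0.0625]
ee_rot: [[0.19, -0.982, -0.004], [-0.982, -0.19, 0.0], [-0.001, 0.004, -1.0]]
wrist_force: [-4.9, 0.9, 10.5]
gripper_width: 0.358
t 23.77 at [0.569  0.0161 0.0625] yaw -169.0 f [-4.9  0.9 10.5] w 0.358 j [ 18.  28. -20.  -0. -43.  -7.]
dist 1 mm ang 0 ROW [-0.0005, -0.0025, -0.0001] [0.0012, 0.0003, 0.0004]
```

```bash
python3 -m creep '[[0.6,0,0,-0.003,0,0,0],[0.6,0,0,-0.003,0,0,0],[0.6,0,0,-0.003,0,0,0],[0.6,0,0,-0.04,0,0,0],[0.7,0,0,-0.15,0,0,0]]'|head -2;python3 -m creep '[[0.6,0,0,-0.1,0,0,0],[0.6,0,0,-0.25,0,0,0.05],[0.6,0.1,0,-0.35,0,0,0.1],[0.6,0.2,0,-0.35,0,0,0.2],[0.6,0.2,0,-0.35,0,0,0.3]]';python3 go.py 0.6507 -0.078 0.2 100.9
python3 - <<'E'
from h import *
im=r.capture("side");cv2.imwrite("pics/s10.png",cv2.resize(im[165:325,190:340],None,fx=4,fy=3.7,interpolation=cv2.INTER_CUBIC))
im=r.capture("top");cv2.imwrite("pics/t10.png",im)
print(atz("top",190+683/5,150+203/5,.116),atz("top",376,140,.12))
E
```

```text
time_s: 24.18
tcp_pos: [0.5658, 0.0154, 0.1037]
time_s: 24.6
tcp_pos: [0.5808, -0.0466, 0.2128]
ee_rot: [[-0.313, -0.95, -0.007], [-0.95, 0.313, -0.002], [0.004, 0.006, -1.0]]
wrist_force: [0.5, 0.8, -0.9]
gripper_width: 0.598
t 24.6 at [ 0.5808 -0.0466  0.2128] yaw 161.7 f [ 0.5  0.8 -0.9] w 0.598 j [ 11.  19.  -8.   0. -63. -30.]
dist 78 mm ang 61 ROW [0.0263, -0.2545, 0.0411] [0.0011, -0.0022, 0.338]
[ 0.65178672 -0.07811762  0.116     ] [ 0.76555158 -0.18398068  0.12      ]
```

View pics/s10.png

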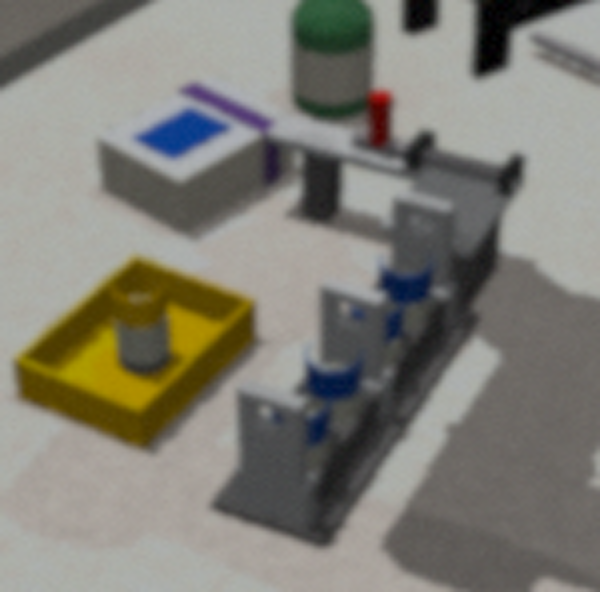

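View pics/t10.png

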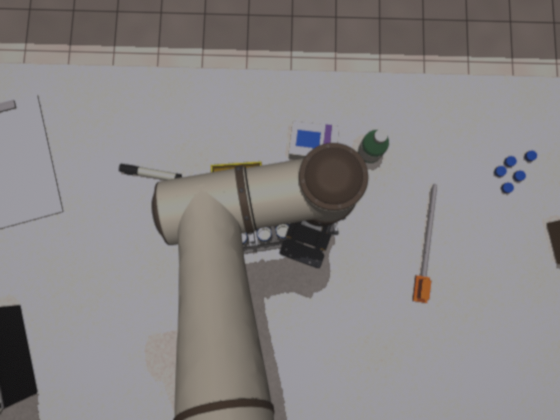

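```bash
python3 -m creep '[[0.5,0.026,-0.255,0.04,0,-0.002,0.338],[0.5,0.026,-0.255,0.04,0,-0.002,0.338],[0.5,0.026,-0.255,0.04,0,-0.002,0.338],[0.5,0.026,-0.255,0.1,0,-0.002,0.338],[0.5,0.026,-0.255,0.16,0,-0.002,0.338]]'|head -2;python3 go.py 0.6507 -0.078 0.15 100.9
```

```text
time_s: 25.12
tcp_pos: [0.6494, -0.0749, 0.1604]
t 25.12 at [ 0.6494 -0.0749  0.1604] yaw 126.3 f [-0.2  0.6 -1. ] w 0.506 j [  7.  29.  -1.  -0. -61. -61.]
dist 11 mm ang 25 ROW [0.0025, -0.0112, 0.0345] [0.0019, -0.0029, 0.1413]
```

```bash
python3 -m creep '[[0.45,0.003,-0.011,0.03,0.002,-0.003,0.141],[0.45,0.003,-0.011,0.03,0.002,-0.003,0.141],[0.45,0.003,-0.011,0.03,0.002,-0.003,0.141],[0.45,0.003,-0.011,0.033,0.002,-0.003,0.141],[0.45,0.003,-0.011,0.033,0.002,-0.003,0.141]]'|head -2;python3 go.py 0.6507 -0.078 0.107 100.9;python3 - <<'E'
from h import *
im=r.capture("side");cv2.imwrite("pics/s11.png",cv2.resize(im[145:265,230:380],None,fx=5,fy=5,interpolation=cv2.INTER_CUBIC))
E
```

```text
time_s: 25.53
tcp_pos: [0.6501, -0.0772, 0.1498]
t 25.53 at [ 0.6501 -0.0772  0.1498] yaw 101.1 f [-0.3  0.4  0.4] w 0.446 j [  7.  29.  -2.   0. -59. -86.]
dist 43 mm ang 0 ROW [-0.0017, -0.0031, 0.1427] [-0.0, -0.0004, 0.0013]
```

View pics/s11.png

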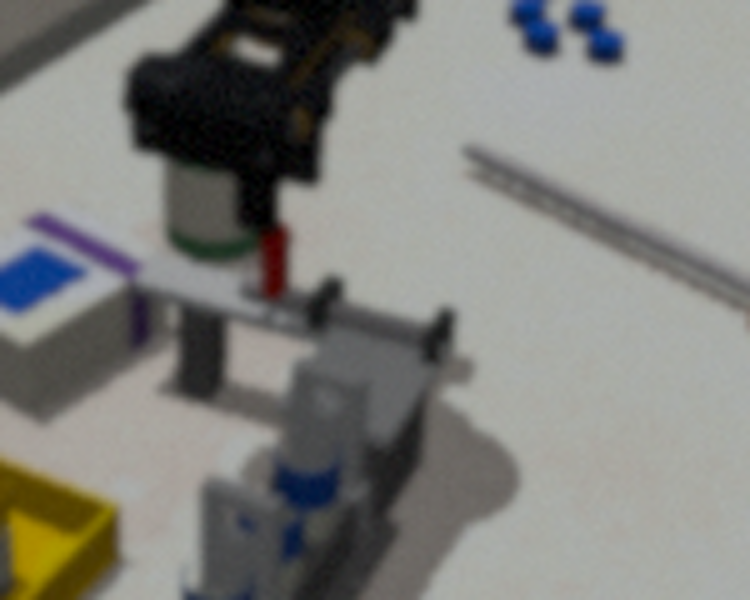

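```bash
python3 -m creep '[[0.45,-0.002,-0.003,0.06,0,0,0],[0.45,-0.002,-0.003,0.11,0,0,0],[0.45,-0.002,-0.003,0.142,0,0,0],[0.2,-0.002,-0.003,0.142,0,0,0],[0,-0.002,-0.003,0.142,0,0,0]]'|head -3;python3 -m creep '[[0,0,0,0.003,0,0,0],[0,0,0,0.003,0,0,0],[0,0,0,0.003,0,0,0],[0,0,0,0.003,0,0,0]]';python3 go.py 0.7060 -0.0675 0.107 100.9
```

```text
time_s: 26.0
tcp_pos: [0.6509, -0.078, 0.1071]
ee_rot: [[-0.98, -0.197, -0.002], [-0.197, 0.98, -0.001], [0.002, -0.0, -1.0]]
time_s: 26.33
tcp_pos: [0.6517, -0.0793, 0.1072]
ee_rot: [[-0.98, -0.198, 0.0], [-0.198, 0.98, -0.003], [0.0, -0.003, -1.0]]
wrist_force: [1.4, -5.7, -0.6]
gripper_width: 0.174
t 26.33 at [ 0.6517 -0.0793  0.1072] yaw 101.4 f [ 1.4 -5.7 -0.6] w 0.174 j [  7.  31.  -4.   0. -54. -86.]
dist 56 mm ang 1 ROW [-0.1852, 0.0028, 0.0006] [-0.0008, -0.0001, 0.0028]
```

```bash
python3 -m creep '[[0,-0.05,-0.002,0,0,0,0],[0,-0.1,-0.003,0,0,0,0],[0,-0.15,-0.003,0,0,0,0],[0,-0.187,-0.003,0,0,0,0],[0,-0.195,-0.003,0,0,0,0]]';python3 - <<'E'
from h import *
im=r.capture("side");cv2.imwrite("pics/s12.png",cv2.resize(im[145:265,230:380],None,fx=5,fy=5,interpolation=cv2.INTER_CUBIC))
E
```

```text
time_s: 26.75
tcp_pos: [0.7049, -0.0697, 0.107]
ee_rot: [[-0.98, -0.198, -0.014], [-0.198, 0.98, -0.005], [0.015, -0.002, -1.0]]
wrist_force: [-15.2, -2.5, 8.9]
gripper_width: 0.171
```

View pics/s12.png

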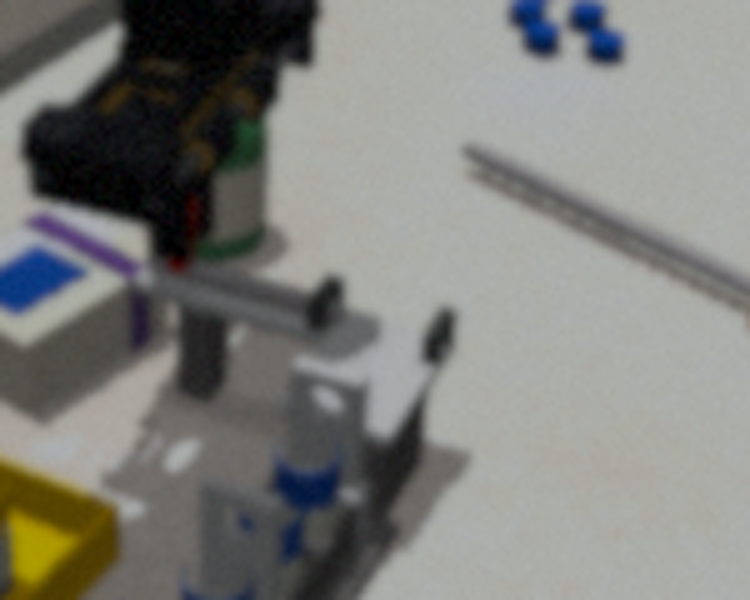

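```bash
python3 -m creep '[[0.45,0.006,0,0,0,0,0],[0.45,0.006,0,0,0,0,0],[0.45,0.006,0,0,0,0,0],[0.45,0.006,0,0,0,0,0],[0.45,0.006,0,-0.05,0,0,0]]';python3 -m creep '[[0.45,0,0,-0.1,0,0,0],[0.45,0,0,-0.2,0,0,0],[0.5,0.1,-0.1,-0.35,0,0,0],[0.5,0.2,-0.2,-0.4,0,0,0],[0.6,0.3,-0.3,-0.4,0,0,0]]'|head -2;python3 - <<'E'
from h import *
im=r.capture("side");cv2.imwrite("pics/s13.png",cv2.resize(im[135:255,280:430],None,fx=5,fy=5,interpolation=cv2.INTER_CUBIC))
im=r.capture("top");cv2.imwrite("pics/t13.png",cv2.resize(im[165:315,390:460],None,fx=4,fy=4,interpolation=cv2.INTER_CUBIC))
cv2.imwrite("pics/t13f.png",im)
E
```

```text
time_s: 27.22
tcp_pos: [0.7016, -0.0698, 0.119]
ee_rot: [[-0.98, -0.197, -0.019], [-0.197, 0.98, -0.004], [0.019, 0.0, -1.0]]
wrist_force: [-0.7, -0.5, -0.8]
gripper_width: 0.427
time_s: 27.63
tcp_pos: [0.6467, -0.158, 0.2416]
```

View pics/s13.png

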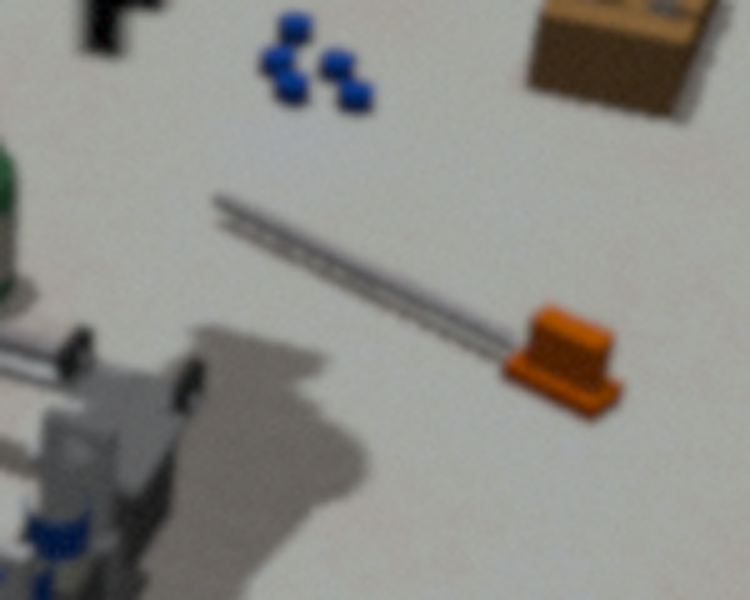

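View pics/t13.png

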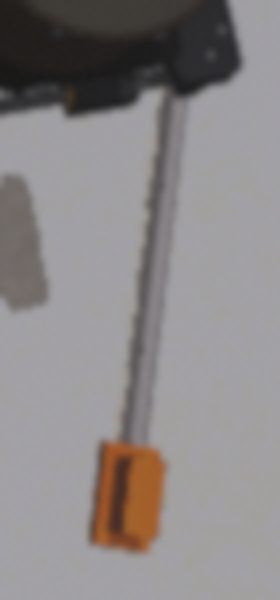

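View pics/t13f.png

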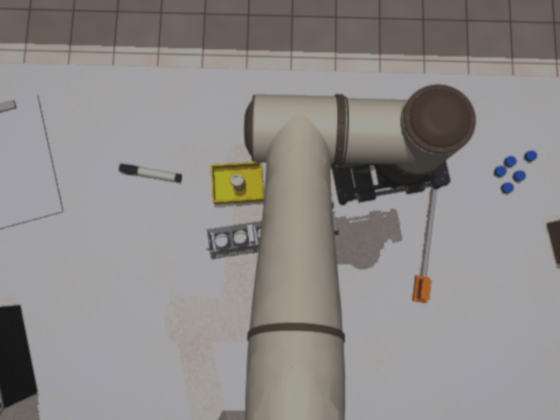

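```bash
python3 - <<'E'
from h import *
print(atz("top",390+145.5/4-.5,165+500.5/4-.5,.044))
im=cv2.imread("pics/t13f.png");hsv=cv2.cvtColor(im,cv2.COLOR_BGR2HSV)
# side tests
print("S grip top",atz("side",280+572/5-.5,135+328/5-.5,.044),"S tip",atz("side",280+215/5-.5,135+200/5-.5,.015),"S base",atz("side",280+512/5-.5,135+345/5-.5,.015))
t=atz("top",395+178.5/4.5-.5,180+18/4.5-.5,.015);b=atz("top",395+134.5/4.5-.5,180+430/4.5-.5,.015)
print("T tip",t,"b",b,np.degrees(np.arctan2(*(t-b)[1::-1])))
E
python3 go.py 0.445 -0.313 0.15 82.8
```

```text
[ 0.44603367 -0.30947353  0.044     ]
S grip top [ 0.44743972 -0.30375536  0.044     ] S tip [ 0.69406697 -0.33903875  0.015     ] S base [ 0.48094719 -0.30907991  0.015     ]
T tip [ 0.69521767 -0.3433847   0.015     ] b [ 0.4788101 -0.3157283  0.015    ] -7.28279385481235
t 27.73 at [ 0.6433 -0.162   0.241 ] yaw 101.1 f [1.2 0.  0.2] w 0.567 j [ -0.  26.   7.   0. -72. -79.]
dist 265 mm ang 18 ROW [0.7413, -0.3659, 0.3145] [-0.0014, -0.0043, 0.1017]
```

```bash
python3 -m creep '[[0.6,0.741,-0.366,0.1,0,-0.004,0.102],[0.6,0.741,-0.366,0.1,0,-0.004,0.102],[0.6,0.741,-0.366,0.2,0,-0.004,0.102],[0.6,0.741,-0.366,0.3,0,-0.004,0.102],[0.6,0.741,-0.366,0.3,0,-0.004,0.102]]'|head -2;python3 go.py 0.4465 -0.309 0.12 82.6
```

```text
time_s: 28.15
tcp_pos: [0.4876, -0.2801, 0.182]
t 28.15 at [ 0.4876 -0.2801  0.182 ] yaw 82.8 f [-0.2 -0.4 -1.3] w 0.6 j [-13.  19. -14.   0. -58. -84.]
dist 80 mm ang 0 ROW [0.1245, -0.1119, 0.2068] [-0.0015, 0.0009, 0.001]
```

```bash
python3 -m creep '[[0.6,0.125,-0.112,0.06,0,0,0.001],[0.6,0.125,-0.112,0.16,0,0,0.001],[0.6,0.125,-0.112,0.26,0,0,0.001],[0.6,0.125,-0.112,0.31,0,0,0.001],[0.6,0.125,-0.112,0.31,0,0,0.001]]'|head -2;python3 go.py 0.4465 -0.309 0.036 82.6;python3 - <<'E'
from h import *
im=r.capture("side");cv2.imwrite("pics/s14.png",cv2.resize(im[135:255,300:450],None,fx=5,fy=5,interpolation=cv2.INTER_CUBIC))
E
```

```text
time_s: 28.57
tcp_pos: [0.444, -0.3084, 0.0855]
t 28.57 at [ 0.444  -0.3084  0.0855] yaw 82.5 f [ 0.1 -0.  -0.5] w 0.599 j [-17.  23. -23.   0. -44. -80.]
dist 50 mm ang 0 ROW [-0.0093, -0.0005, 0.1649] [-0.0009, -0.0014, -0.0004]
```

View pics/s14.png

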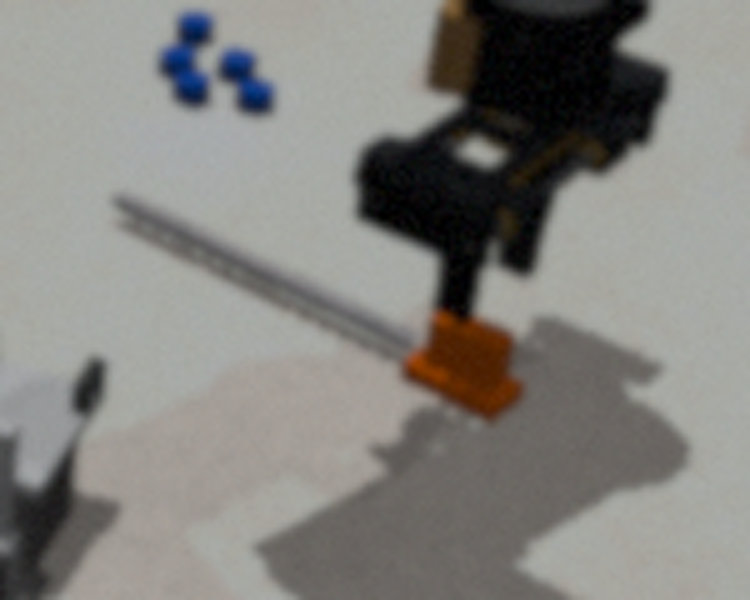

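Run:
```python
from h import *
s=r.sense();p=s["tcp_pos"];R=s["ee_rot"]
im=cv2.imread("pics/s14.png")
def q(P):return ((proj("side",np.array(P))-[300,135]+.5)*5-.5).round().astype(int)
for dy in(-.026,.026):
    P=p+R@np.array([0,dy,.017]);a=q(P)[0];cv2.circle(im,tuple(map(int,a)),4,(0,255,0),1);print(a)
# rod model
for (x,y,a,c) in((.4465,-.309,-7.5,(0,255,255)),):
    t=np.radians(a);d=np.array([np.cos(t),np.sin(t)]);n=np.array([-d[1],d[0]])
    for z,hw,hl in((.012,.016,.03),(.044,.01,.022)):
        P=[np.r_[np.array([x,y])+d*sl*hl+n*sw*hw,z] for sl,sw in((1,1),(1,-1),(-1,-1),(-1,1))]
        cv2.polylines(im,[q(P)],True,c,1)
    cv2.polylines(im,[q([np.r_[np.array([x,y])+d*.03,.015],np.r_[np.array([x,y])+d*.25,.015]])],False,c,1)
cv2.imwrite("pics/s14b.png",im)
```

```text
[512 265]
[461 304]
```

View pics/s14b.png

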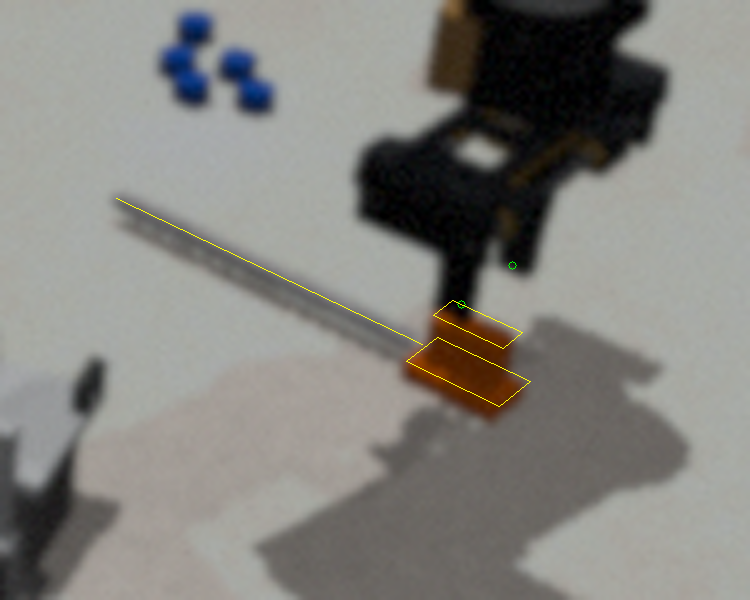

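```bash
python3 -m creep '[[0.6,-0.009,0.003,0.05,-0.001,-0.001,0],[0.6,-0.009,0.003,0.1,-0.001,-0.001,0],[0.6,-0.009,0.003,0.15,-0.001,-0.001,0],[0.6,-0.009,0.003,0.165,-0.001,-0.001,0],[0.6,-0.009,0.003,0.165,-0.001,-0.001,0]]';python3 go.py 0.4465 -0.308 0.036 82.6;python3 - <<'E'
from h import *
im=r.capture("side");cv2.imwrite("pics/s15.png",cv2.resize(im[135:255,300:450],None,fx=5,fy=5,interpolation=cv2.INTER_CUBIC))
E
```

```text
time_s: 29.03
tcp_pos: [0.4491, -0.3084, 0.0383]
ee_rot: [[-0.992, 0.128, 0.002], [0.128, 0.992, -0.002], [-0.002, -0.001, -1.0]]
wrist_force: [-0.3, -0.0, -0.2]
gripper_width: 0.599
t 29.03 at [ 0.4491 -0.3084  0.0383] yaw 82.7 f [-0.3 -0.  -0.2] w 0.599 j [-17.  28. -25.   0. -38. -80.]
dist 4 mm ang 0 ROW [0.0088, 0.0004, 0.0077] [-0.0004, 0.0008, 0.0003]
```

View pics/s15.png

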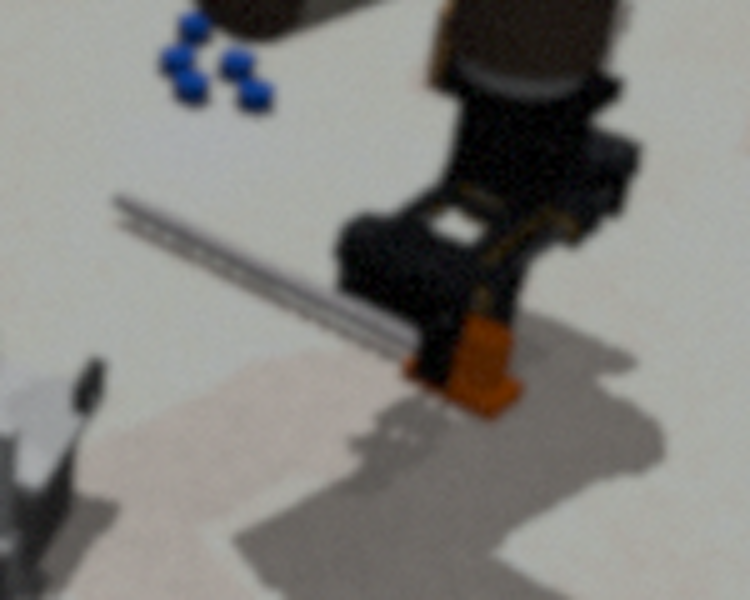

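```bash
python3 -m creep '[[0.5,0.0088,0,0.008,0,0,0],[0.3,0.0088,0,0.008,0,0,0],[0,0.0088,0,0.008,0,0,0],[0,0.0088,0,0.008,0,0,0],[0,0.0088,0,0.008,0,0,0]]'|head -2;python3 -m creep '[[0,0,0,0.002,0,0,0],[0,0,0,0.002,0,0,0],[0,0,0,0.002,0,0,0],[0,0,0,0.002,0,0,0],[0,0,0,0.002,0,0,0]]';python3 go.py 0.4465 -0.308 0.036 82.6;python3 - <<'E'
from h import *
im=r.capture("side");cv2.imwrite("pics/s16.png",cv2.resize(im[135:255,300:450],None,fx=5,fy=5,interpolation=cv2.INTER_CUBIC))
E
```

```text
time_s: 29.5
tcp_pos: [0.4471, -0.3085, 0.0371]
time_s: 29.92
tcp_pos: [0.4474, -0.3088, 0.0369]
ee_rot: [[-0.992, 0.127, 0.005], [0.127, 0.992, -0.003], [-0.006, -0.002, -1.0]]
wrist_force: [-1.5, -1.2, 3.4]
gripper_width: 0.226
t 29.92 at [ 0.4474 -0.3088  0.0369] yaw 82.7 f [-1.5 -1.2  3.4] w 0.226 j [-17.  28. -25.   0. -37. -80.]
dist 2 mm ang 0 ROW [0.0035, 0.0021, 0.003] [-0.0007, 0.0018, 0.0004]
```

View pics/s16.png

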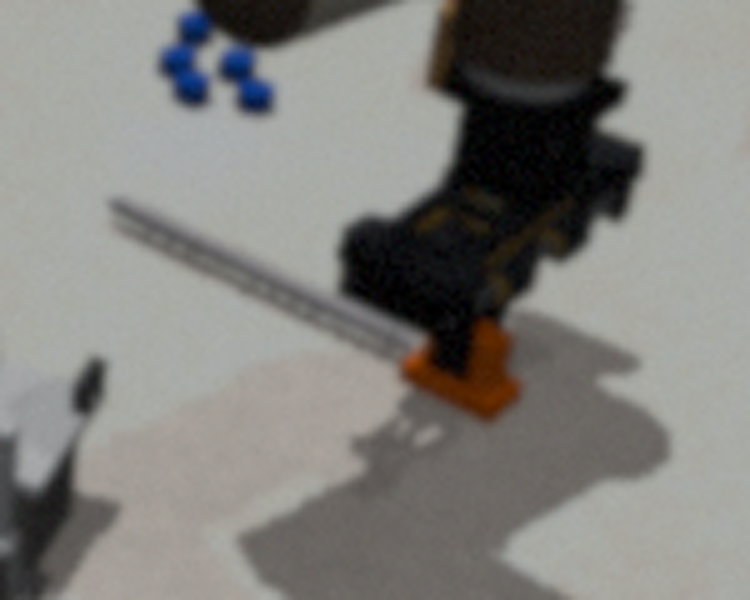

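```bash
python3 -m creep '[[0,0,0,-0.1,0,0,0],[0,0,0,-0.2,0,0,0],[0,0,0,-0.35,0,0,0],[0,0,0,-0.5,0,0,0],[0,0,0,-0.6,0,0,0]]';python3 go.py 0.52 -0.30 0.21 82.7;python3 - <<'E'
from h import *
im=r.capture("side");cv2.imwrite("pics/s17.png",cv2.resize(im[85:235,250:450],None,fx=4,fy=4,interpolation=cv2.INTER_CUBIC))
E
```

```text
time_s: 30.38
tcp_pos: [0.4457, -0.3076, 0.218]
ee_rot: [[-0.992, 0.128, 0.004], [0.128, 0.992, -0.002], [-0.004, -0.001, -1.0]]
wrist_force: [1.0, -0.3, -2.4]
gripper_width: 0.23
t 30.38 at [ 0.4457 -0.3076  0.218 ] yaw 82.7 f [ 1.  -0.3 -2.4] w 0.23 j [-17.  15. -13.   0. -62. -80.]
dist 75 mm ang 0 ROW [-0.2422, 0.0568, 0.0278] [-0.0004, 0.0013, -0.0002]
```

View pics/s17.png

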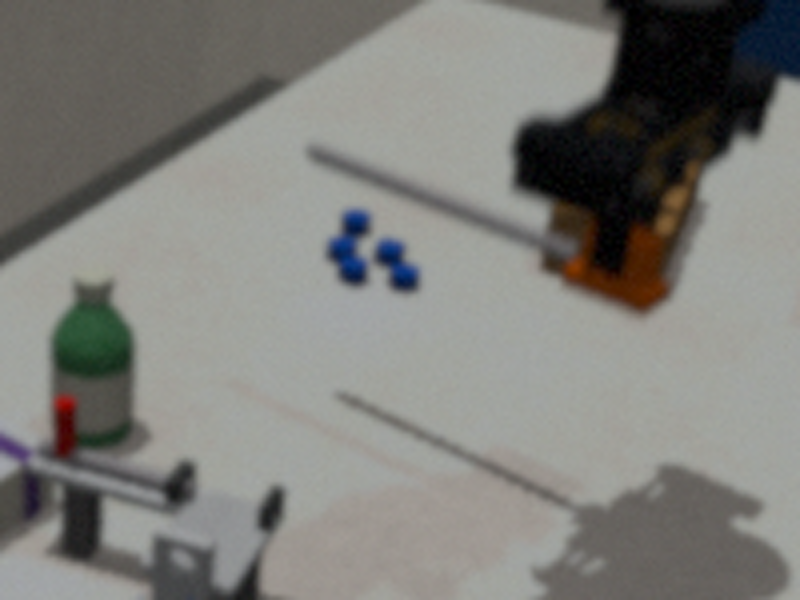

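```bash
python3 -m creep '[[0,-0.05,0,0,0,0,-0.03],[0,-0.1,0,0,0,0,-0.07],[0,-0.15,0,0,0,0,-0.11],[0,-0.2,0,0,0,0,-0.15],[0,-0.25,0.05,0,0,0,-0.19]]'|head -2;python3 go.py 0.60 -0.295 0.21 190.9; python3 -c "print()"
```

```text
time_s: 30.85
tcp_pos: [0.5253, -0.3052, 0.2255]
t 30.85 at [ 0.5253 -0.3052  0.2255] yaw 117.0 f [-0.6 -0.  -2.8] w 0.228 j [-15.  20.  -4.   0. -65. -48.]
dist 77 mm ang 74 ROW [-0.237, -0.0821, 0.0548] [-0.0054, -0.0004, -0.4105]
```

```bash
python3 -m creep '[[0,-0.05,-0.02,0.01,0,0,-0.04],[0,-0.1,-0.04,0.02,0,0,-0.08],[0,-0.15,-0.06,0.03,0,0,-0.12],[0,-0.2,-0.08,0.03,0,0,-0.16],[0,-0.237,-0.082,0.03,0,0,-0.2]]'|head -2;python3 go.py 0.6283 -0.2922 0.19 190.9
```

```text
time_s: 31.27
tcp_pos: [0.6003, -0.2943, 0.2142]
t 31.27 at [ 0.6003 -0.2943  0.2142] yaw 153.0 f [ 0.3  0.3 -2.6] w 0.231 j [-12.  27.   4.   0. -67. -15.]
dist 37 mm ang 38 ROW [-0.0486, -0.079, 0.0817] [-0.0035, -0.0015, -0.2108]
```

```bash
python3 -m creep '[[0,-0.01,-0.02,0.02,0,0,-0.04],[0,-0.025,-0.04,0.04,-0.001,0,-0.08],[0,-0.04,-0.06,0.06,-0.002,0,-0.12],[0,-0.048,-0.079,0.08,-0.003,-0.001,-0.16],[0,-0.048,-0.079,0.08,-0.003,-0.001,-0.2]]'|head -2;python3 go.py 0.6283 -0.2922 0.15 190.9
```

```text
time_s: 31.68
tcp_pos: [0.6278, -0.2912, 0.1858]
t 31.68 at [ 0.6278 -0.2912  0.1858] yaw -171.2 f [ 0.  -0.6 -3.2] w 0.23 j [-12.  31.   7.  -0. -66.  20.]
dist 36 mm ang 2 ROW [0.004, -0.0018, 0.1192] [0.0013, 0.0008, -0.0119]
```

```bash
python3 -m creep '[[0,0.004,-0.002,0.04,0.001,0,-0.012],[0,0.004,-0.002,0.1,0.001,0,-0.012],[0,0.004,-0.002,0.17,0.001,0,-0.012],[0,0.004,-0.002,0.22,0.001,0,-0.012],[0,0.004,-0.002,0.25,0.001,0,-0.012]]'|head -2;python3 -m creep '[[0,0,0,0,0,0,0]]';python3 go.py 0.6283 -0.2922 0.1085 190.9;python3 - <<'E'
from h import *
im=r.capture("side");cv2.imwrite("pics/s18.png",cv2.resize(im[125:275,240:400],None,fx=5,fy=4,interpolation=cv2.INTER_CUBIC))
im=r.capture("top");cv2.imwrite("pics/t18.png",cv2.resize(im[150:300,200:400],None,fx=4,fy=4,interpolation=cv2.INTER_CUBIC))
E
```

```text
time_s: 32.1
tcp_pos: [0.6258, -0.2909, 0.1058]
time_s: 32.18
tcp_pos: [0.6243, -0.2903, 0.1024]
ee_rot: [[0.188, -0.982, -0.014], [-0.982, -0.188, 0.008], [-0.01, 0.012, -1.0]]
wrist_force: [0.3, -0.6, -3.0]
gripper_width: 0.23
t 32.18 at [ 0.6243 -0.2903  0.1024] yaw -169.2 f [ 0.3 -0.6 -3. ] w 0.23 j [-12.  35.   1.  -0. -58.  23.]
dist 8 mm ang 1 ROW [0.0087, -0.0117, -0.0205] [0.0039, 0.0033, -0.0004]
```

View pics/s18.png

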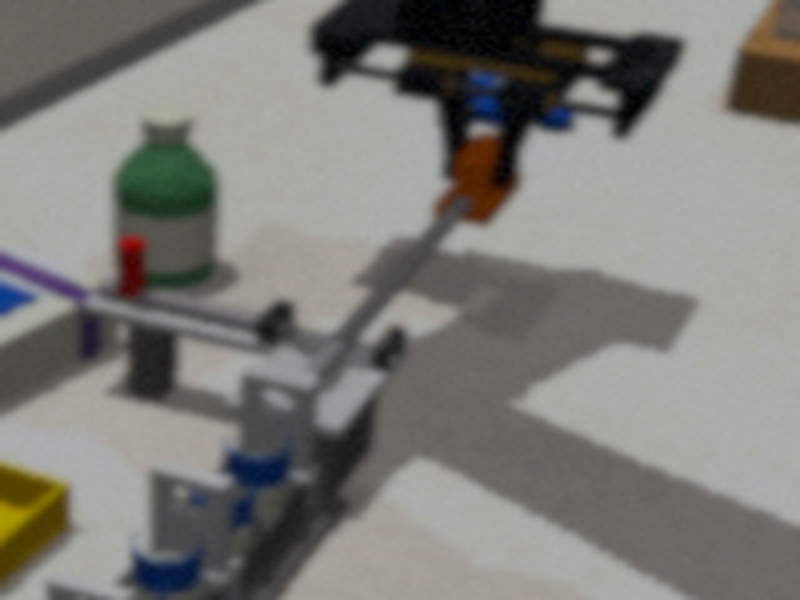

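View pics/t18.png

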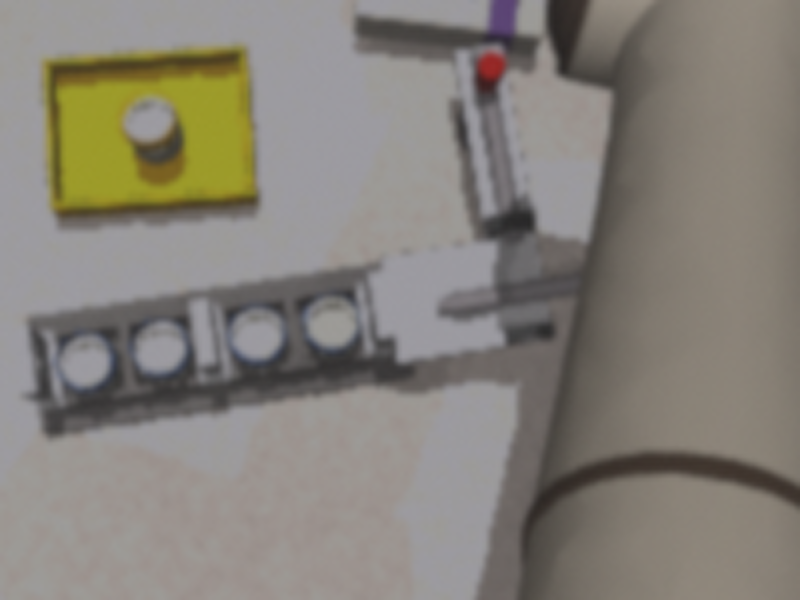

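```bash
cat > ov.py <<'E'
from carr import *
import sys
def rodov(name,out,x0,y0,x1,y1,k,p=(.5567,.083,.189)):
    s=r.sense();T=s["tcp_pos"];R=s["ee_rot"]
    g=T+R@np.array([0,0,.0369-.022]); d=-R[:,0]
    im=r.capture(name)
    im=cv2.resize(im[y0:y1,x0:x1],None,fx=k,fy=k,interpolation=cv2.INTER_CUBIC)
    q=lambda P:((proj(name,np.array(P))-[x0,y0]+.5)*k-.5).round().astype(int)
    ax=g+R@np.array([0,0,.007])
    for w in(-.006,.006):
        cv2.polylines(im,[q([ax+d*.03+R[:,1]*w,ax+d*.242+R[:,1]*w])],False,(0,0,255),1)
    cv2.circle(im,tuple(map(int,q([ax+d*.25])[0])),3,(0,0,255),1)
    cv2.polylines(im,[q(C2W(p,[[0,-.19,.0865],[0,.11,.0865]]))],False,(0,255,0),1)
    for yc in(-97,0,97):
        cv2.polylines(im,[q(C2W(p,np.array([(-18,yc-5,102.5),(18,yc-5,102.5),(18,yc+5,102.5),(-18,yc+5,102.5)])/1e3))],True,(0,255,0),1)
    cv2.imwrite(out,im)
    Rc=np.array([[np.cos(p[2]),-np.sin(p[2])],[np.sin(p[2]),np.cos(p[2])]])
    print("tip carrier",(Rc.T@((ax+d*.25)[:2]-p[:2])).round(4),(ax+d*.25)[2].round(4),"grip",(Rc.T@(g[:2]-p[:2])).round(4))
if __name__=="__main__":
    rodov("top",sys.argv[1],260,180,360,260,8)
    rodov("side",sys.argv[2],240,125,400,275,4)
E
python3 ov.py pics/o1.png pics/o2.png
```

```text
tip carrier [-0.0035 -0.1295] 0.0845 grip [-0.0033 -0.3796]
tip carrier [-0.0027 -0.1301] 0.0856 grip [-0.0025 -0.3801]
```

View pics/o1.png

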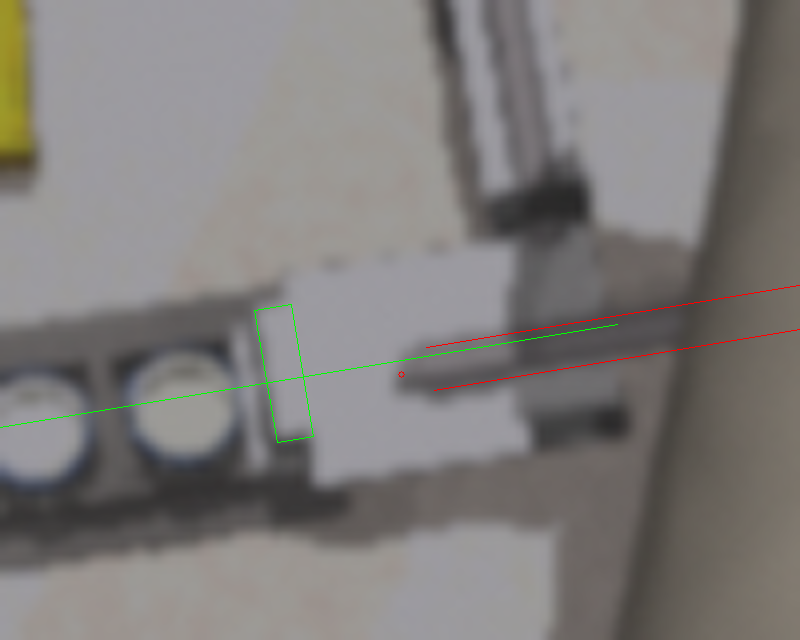

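View pics/o2.png

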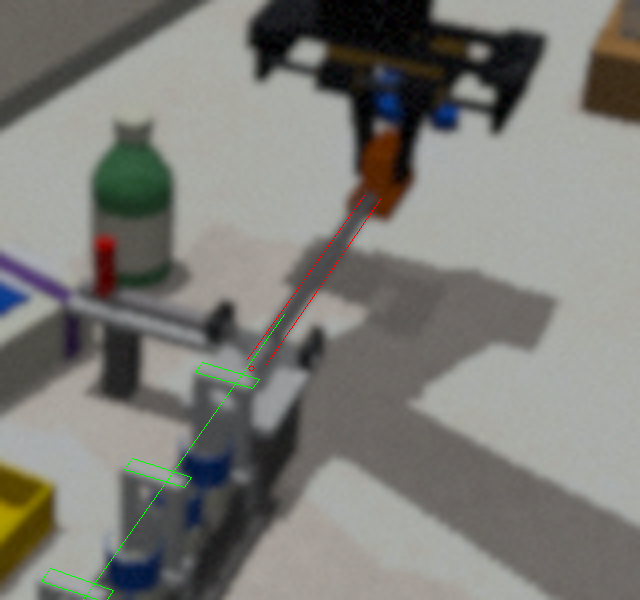

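```bash
python3 go.py 0.6257 -0.2774 0.1084 190.8
```

```text
t 32.38 at [ 0.6264 -0.2911  0.1066] yaw -169.1 f [-0.6  0.1 -3.3] w 0.228 j [-12.  35.   2.  -0. -58.  23.]
dist 14 mm ang 1 ROW [-0.0454, -0.0064, -0.0058] [0.002, 0.0021, 0.0004]
```

```bash
python3 -m creep '[[0,-0.02,-0.006,-0.006,0.002,0.002,0],[0,-0.045,-0.006,-0.006,0.002,0.002,0],[0,-0.045,-0.006,-0.006,0.002,0.002,0],[0,-0.045,-0.006,-0.006,0.002,0.002,0]]'|head -2;python3 go.py 0.6257 -0.2774 0.1084 190.8;python3 ov.py pics/o3.png pics/o4.png
```

```text
time_s: 32.72
tcp_pos: [0.6259, -0.2767, 0.1094]
t 32.72 at [ 0.6259 -0.2767  0.1094] yaw -169.1 f [ 0.1 -0.4 -2.6] w 0.227 j [-10.  34.   0.  -0. -57.  21.]
dist 1 mm ang 0 ROW [0.002, 0.001, 0.0033] [-0.0004, -0.0001, 0.0008]
tip carrier [-1.000e-04 -1.163e-01] 0.0874 grip [ 0.0004 -0.3663]
tip carrier [-1.000e-04 -1.167e-01] 0.0872 grip [ 3.000e-04 -3.667e-01]
```

View pics/o3.png

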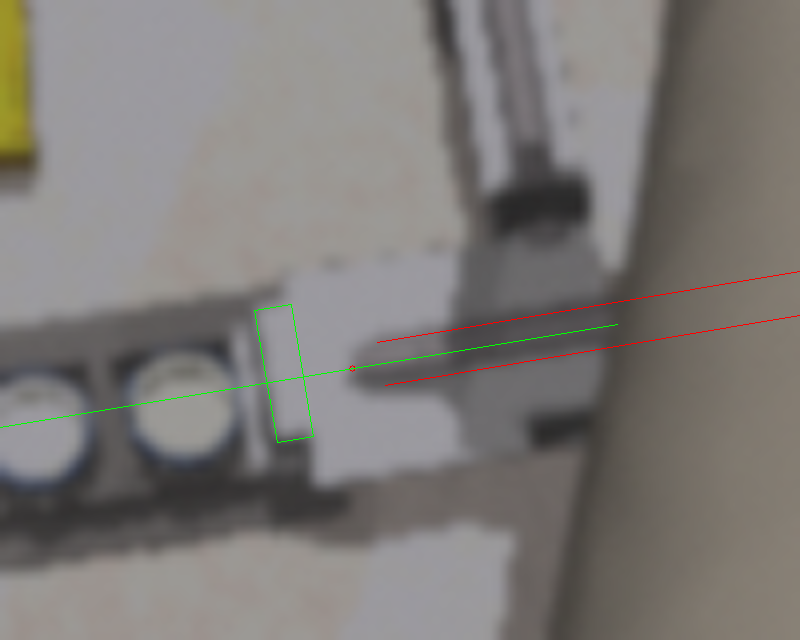

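View pics/o4.png

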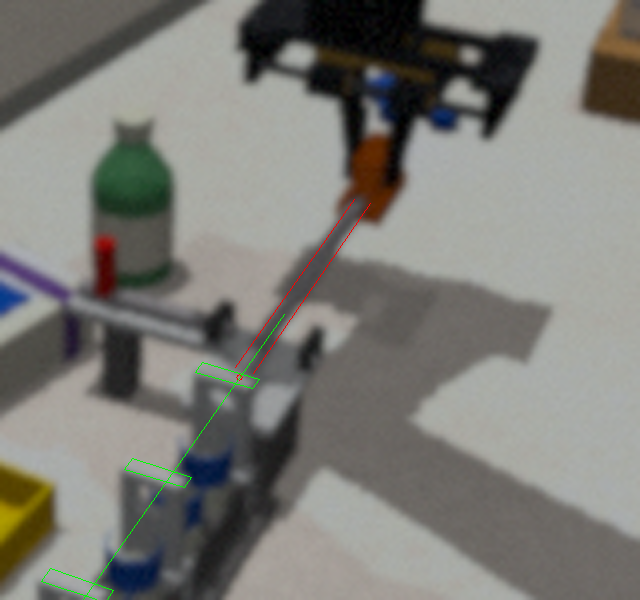

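```bash
python3 -m creep '[[0,-0.03,-0.002,0.002,0,0,0],[0,-0.06,-0.003,0.002,0,0,0],[0,-0.09,-0.003,0.002,0,0,0],[0,-0.105,-0.003,0.002,0,0,0],[0,-0.105,-0.003,0.002,0,0,0]]';python3 go.py 0.6257 -0.2774 0.1084 190.8;python3 ov.py pics/o5.png pics/o6.png
```

```text
time_s: 33.23
tcp_pos: [0.6206, -0.2447, 0.1085]
ee_rot: [[0.191, -0.982, 0.0], [-0.982, -0.191, 0.0], [-0.0, -0.001, -1.0]]
wrist_force: [-0.2, 0.0, -3.4]
gripper_width: 0.234
t 33.23 at [ 0.6206 -0.2447  0.1085] yaw -169.0 f [-0.2  0.  -3.4] w 0.234 j [ -8.  32.  -3.  -0. -55.  19.]
dist 33 mm ang 0 ROW [0.1104, 0.004, 0.0002] [-0.0002, 0.0001, 0.0011]
tip carrier [ 0.0004 -0.0838] 0.0866 grip [ 0.0012 -0.3338]
tip carrier [ 0.0006 -0.0845] 0.0866 grip [ 0.0013 -0.3345]
```

View pics/o6.png

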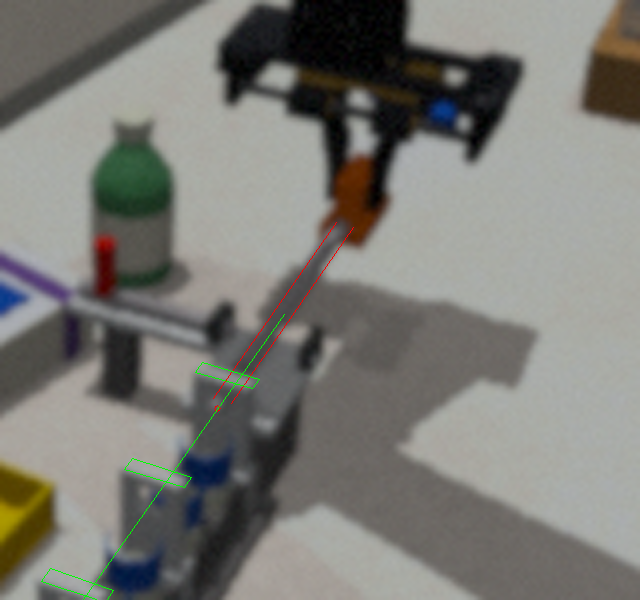

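View pics/o5.png

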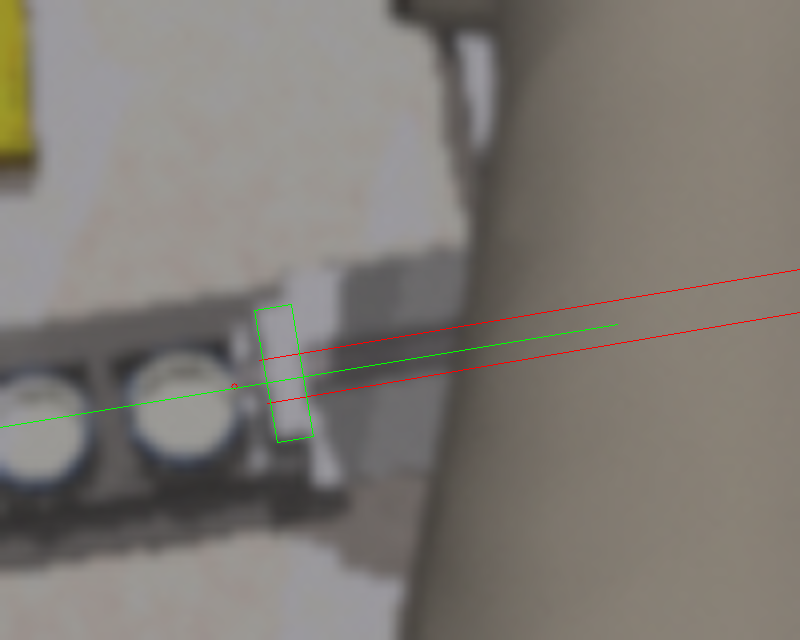

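```bash
python3 -m creep '[[0,-0.05,0.001,0.002,0,0,0.001],[0,-0.1,0.001,0.002,0,0,0.001],[0,-0.15,0.001,0.002,0,0,0.001],[0,-0.21,0.001,0.002,0,0,0.001],[0,-0.23,0.001,0.002,0,0,0.001]]';python3 -m creep '[[0,0,0,0,0,0,0]]' | head -2;python3 ov.py pics/o7.png pics/o8.png
```

```text
time_s: 33.75
tcp_pos: [0.6069, -0.1756, 0.108]
ee_rot: [[0.189, -0.982, 0.001], [-0.982, -0.189, 0.0], [-0.0, -0.001, -1.0]]
wrist_force: [-0.4, 0.2, -3.6]
gripper_width: 0.225
time_s: 33.83
tcp_pos: [0.6067, -0.174, 0.1083]
tip carrier [ 0.0001 -0.0118] 0.0865 grip [ 0.0008 -0.2618]
tip carrier [ 0.0002 -0.0122] 0.0865 grip [ 0.001  -0.2622]
```

View pics/o8.png

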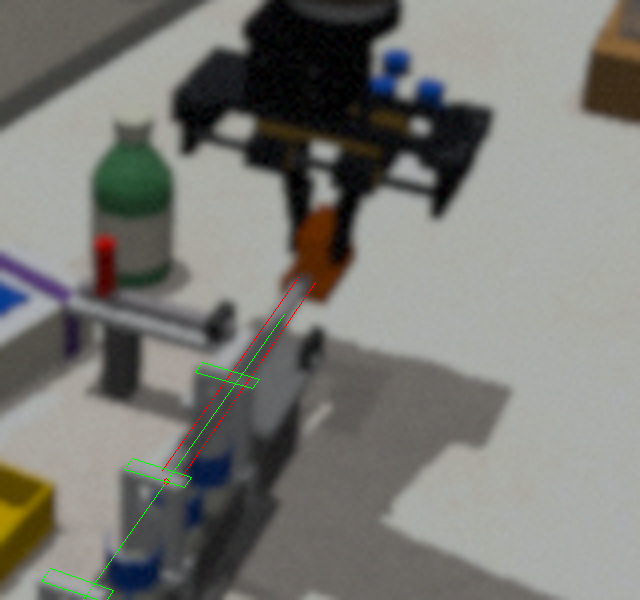

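View pics/o7.png

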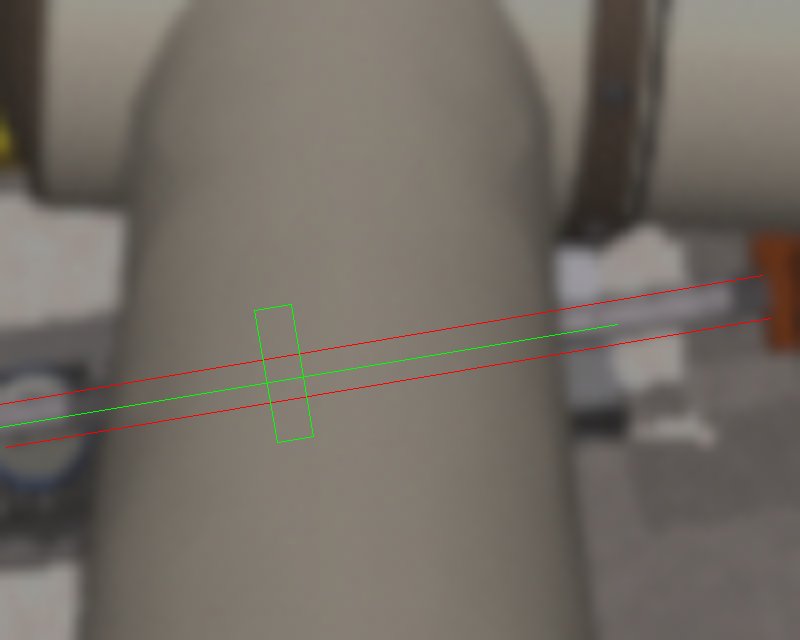

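```bash
python3 go.py 0.6022 -0.1534 0.1086 190.83;python3 -m creep '[[0,-0.03,0,0,0,0,0],[0,-0.06,0,0,0,0,0],[0,-0.085,0,0,0,0,0],[0,-0.085,0,0,0,0,0]]'; python3 go.py 0.5850 -0.0634 0.1086 190.83
```

```text
t 33.93 at [ 0.607  -0.1751  0.1083] yaw -169.0 f [-0.6 -0.3 -3.6] w 0.231 j [ -1.  29.  -8.  -0. -53.  12.]
dist 22 mm ang 0 ROW [-0.0741, 0.0021, -0.0009] [-0.0003, -0.0, 0.0007]
time_s: 34.27
tcp_pos: [0.6019, -0.1487, 0.1083]
ee_rot: [[0.191, -0.982, 0.001], [-0.982, -0.191, 0.0], [-0.0, -0.001, -1.0]]
wrist_force: [-1.0, -0.3, -2.8]
gripper_width: 0.23
t 34.27 at [ 0.6019 -0.1487  0.1083] yaw -169.0 f [-1.  -0.3 -2.8] w 0.23 j [  1.  28. -10.  -0. -52.  10.]
dist 87 mm ang 0 ROW [-0.2899, 0.0008, -0.0009] [-0.0002, 0.0001, 0.001]
```

```bash
python3 -m creep '[[0,-0.05,0,0,0,0,0.001],[0,-0.1,0,0,0,0,0.001],[0,-0.15,0,0,0,0,0.001],[0,-0.2,0,0,0,0,0.001],[0,-0.21,0,0,0,0,0.001]]'; python3 go.py 0.5850 -0.0634 0.1086 190.83;python3 ov.py pics/o9.png pics/o10.png
```

```text
time_s: 34.68
tcp_pos: [0.5895, -0.0852, 0.1084]
ee_rot: [[0.19, -0.982, 0.0], [-0.982, -0.19, 0.001], [-0.001, -0.001, -1.0]]
wrist_force: [0.7, 0.8, -2.8]
gripper_width: 0.227
t 34.68 at [ 0.5895 -0.0852  0.1084] yaw -169.1 f [ 0.7  0.8 -2.8] w 0.227 j [  7.  26. -14.  -0. -50.   4.]
dist 22 mm ang 0 ROW [-0.0742, 0.0009, -0.0006] [-0.0002, 0.0002, 0.0006]
tip carrier [0.0001 0.0786] 0.0867 grip [ 0.0006 -0.1714]
tip carrier [0.0002 0.0782] 0.0867 grip [ 0.0007 -0.1718]
```

View pics/o10.png

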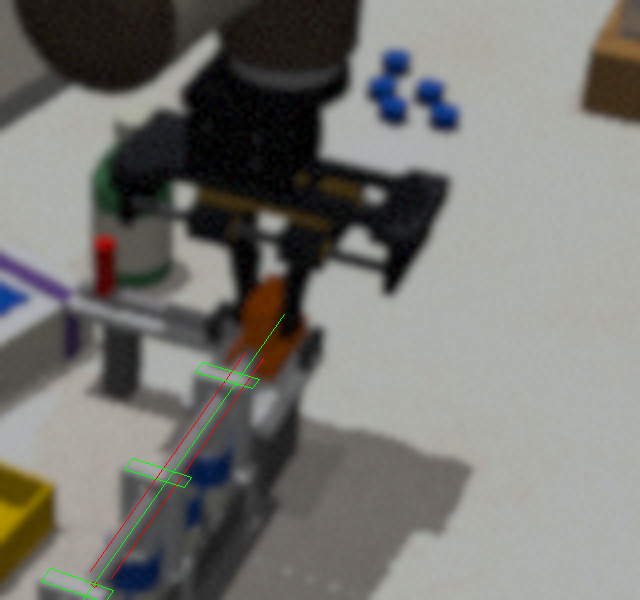

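```bash
python3 -m creep '[[0,-0.03,0,0,0,0,0.001],[0,-0.06,0,0,0,0,0.001],[0,-0.09,0,0,0,0,0.001],[0,-0.09,0,0,0,0,0.001]]'; python3 go.py 0.5815 -0.0467 0.1084 190.83
```

```text
time_s: 35.12
tcp_pos: [0.5845, -0.0586, 0.1085]
ee_rot: [[0.187, -0.982, 0.001], [-0.982, -0.187, 0.001], [-0.0, -0.001, -1.0]]
wrist_force: [-0.7, 0.6, -2.4]
gripper_width: 0.231
t 35.12 at [ 0.5845 -0.0586  0.1085] yaw -169.2 f [-0.7  0.6 -2.4] w 0.231 j [ 10.  25. -15.  -0. -50.   1.]
dist 12 mm ang 0 ROW [-0.0408, 0.0025, 0.0005] [-0.0002, 0.0002, -0.0002]
```

```bash
python3 -m creep '[[0,-0.015,0.001,0,0,0,0],[0,-0.03,0.001,0,0,0,0],[0,-0.038,0.001,0,0,0,0],[0,-0.042,0.001,0,0,0,0],[0,-0.046,0.001,0,0,0,0]]'; python3 ov.py pics/o11.png pics/o12.png
```

```text
time_s: 35.53
tcp_pos: [0.5818, -0.0463, 0.1087]
ee_rot: [[0.188, -0.982, 0.001], [-0.982, -0.188, -0.002], [0.002, -0.0, -1.0]]
wrist_force: [2.4, -9.9, -4.1]
gripper_width: 0.224
tip carrier [0.0004 0.1182] 0.0864 grip [ 0.0004 -0.1318]
tip carrier [0.0005 0.1181] 0.0863 grip [ 0.0004 -0.1318]
```

View pics/o12.png

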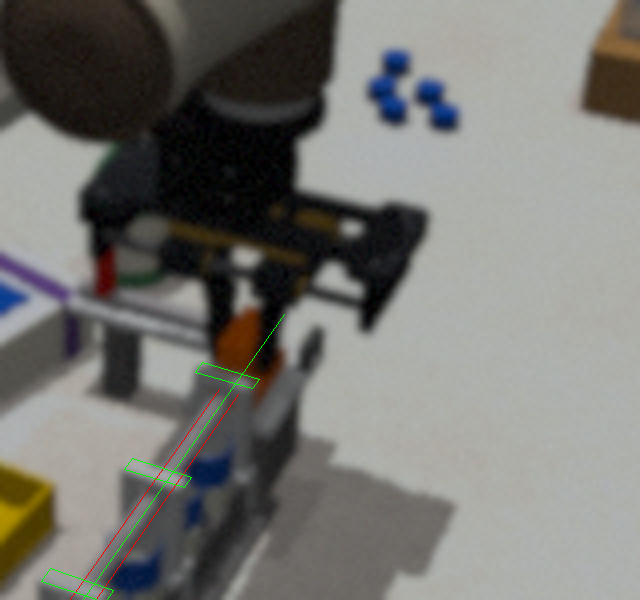

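```bash
python3 -m creep '[[0,0.004,0,0.004,0,0,0],[0.5,0.004,0,0.005,0,0,0],[0.5,0.004,0,0.005,0,0,0],[0.5,0.004,0,0.005,0,0,0],[0.5,0.004,0,0.005,0,0,0]]';python3 -m creep '[[0.5,0,0,-0.05,0,0,0],[0.5,0,0,-0.12,0,0,0],[0.5,0,0,-0.22,0,0,0.03],[0.5,0,-0.1,-0.3,0,0,0.07],[0.5,0,-0.2,-0.3,0,0,0.11]]'; python3 go.py 0.7050 -0.0690 0.16 100.9;python3 - <<'E'
from h import *
im=r.capture("side");cv2.imwrite("pics/s20.png",cv2.resize(im[165:315,220:340],None,fx=5,fy=4,interpolation=cv2.INTER_CUBIC))
E
```

```text
time_s: 36.05
tcp_pos: [0.5825, -0.0474, 0.1077]
ee_rot: [[0.188, -0.982, 0.002], [-0.982, -0.188, -0.001], [0.001, -0.002, -1.0]]
wrist_force: [-0.3, -0.1, -0.3]
gripper_width: 0.441
time_s: 36.47
tcp_pos: [0.6443, -0.0361, 0.2057]
ee_rot: [[-0.16, -0.987, 0.015], [-0.987, 0.16, -0.001], [-0.001, -0.015, -1.0]]
wrist_force: [1.9, 0.3, 0.9]
gripper_width: 0.498
t 36.47 at [ 0.6443 -0.0361  0.2057] yaw 170.8 f [1.9 0.3 0.9] w 0.498 j [ 11.  25.  -0.   0. -64. -21.]
dist 83 mm ang 70 ROW [0.0763, -0.215, 0.1553] [-0.0038, 0.0032, 0.3884]
```

View pics/s20.png

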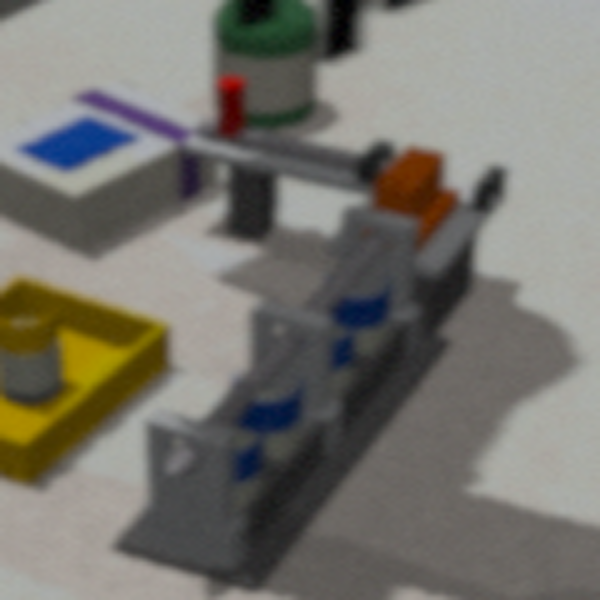

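```bash
python3 -m creep '[[0.5,0.076,-0.215,0,0,0.003,0.388],[0.5,0.076,-0.215,0,0,0.003,0.388],[0.5,0.076,-0.215,0,0,0.003,0.388],[0.5,0.076,-0.215,0.05,0,0.003,0.388],[0.45,0.076,-0.215,0.1,0,0.003,0.388]]'|head -2; python3 -m creep '[[0.45,0,0,0,0,0,0.19],[0.45,0,0,0,0,0,0.19],[0.45,0,0,0,0,0,0.19],[0.45,0,0,0,0,0,0.19],[0.45,0,0,0,0,0,0.19]]'|head -2; python3 go.py 0.7045 -0.0697 0.15 100.9
```

```text
time_s: 36.93
tcp_pos: [0.7102, -0.0681, 0.1726]
time_s: 37.35
tcp_pos: [0.71, -0.0678, 0.1722]
t 37.35 at [ 0.71   -0.0678  0.1722] yaw 100.4 f [ 0.1 -1.5 -0.4] w 0.453 j [  8.  33.   9.   0. -65. -87.]
dist 23 mm ang 1 ROW [0.0197, -0.0024, 0.0737] [-0.0014, 0.0022, -0.0025]
```

```bash
python3 -m creep '[[0.45,0.02,-0.002,0.04,0,0.002,-0.002],[0.45,0.02,-0.002,0.1,0,0.002,-0.002],[0.45,0.02,-0.002,0.17,0,0.002,-0.002],[0.45,0.02,-0.002,0.215,0,0.002,-0.002],[0.45,0.02,-0.002,0.217,0,0.002,-0.002]]'; python3 -m creep '[[0.3,0,0,0,0,0,0],[0,0,0,0,0,0,0],[0,0,0,0,0,0,0],[0,0,0,0,0,0,0],[0,0,0,0,0,0,0]]';python3 go.py 0.6495 -0.0805 0.107 100.9
```

```text
time_s: 37.77
tcp_pos: [0.7023, -0.0695, 0.1028]
ee_rot: [[-0.982, -0.188, -0.006], [-0.187, 0.982, -0.004], [0.007, -0.003, -1.0]]
wrist_force: [-0.3, -0.4, -1.5]
gripper_width: 0.45
time_s: 38.18
tcp_pos: [0.7031, -0.07, 0.1041]
ee_rot: [[-0.982, -0.188, -0.004], [-0.188, 0.982, -0.005], [0.004, -0.004, -1.0]]
wrist_force: [-0.2, -0.8, 0.5]
gripper_width: 0.169
t 38.18 at [ 0.7031 -0.07    0.1041] yaw 100.8 f [-0.2 -0.8  0.5] w 0.169 j [  7.  36.   4.   0. -58. -87.]
dist 55 mm ang 0 ROW [0.182, -0.0008, -0.0088] [-0.0012, -0.0014, -0.0004]
```

```bash
python3 -m creep '[[0,0.05,0,0,0,0,0],[0,0.1,0,0,0,0,0],[0,0.15,0,0,0,0,0],[0,0.18,0,0,0,0,0],[0,0.188,0,0,0,0,0]]'; python3 go.py 0.6507 -0.0797 0.107 100.9;python3 - <<'E'
from h import *
im=r.capture("side");cv2.imwrite("pics/s21.png",cv2.resize(im[165:315,220:340],None,fx=5,fy=4,interpolation=cv2.INTER_CUBIC))
E
```

```text
time_s: 38.6
tcp_pos: [0.6481, -0.0801, 0.1043]
ee_rot: [[-0.982, -0.187, 0.0], [-0.187, 0.982, -0.003], [0.0, -0.003, -1.0]]
wrist_force: [6.8, 2.3, -8.8]
gripper_width: 0.173
t 38.6 at [ 0.6481 -0.0801  0.1043] yaw 100.8 f [ 6.8  2.3 -8.8] w 0.173 j [  7.  31.  -5.   0. -54. -87.]
dist 4 mm ang 0 ROW [-0.0087, -0.0003, -0.0091] [-0.001, -0.0001, -0.0005]
```

View pics/s21.png

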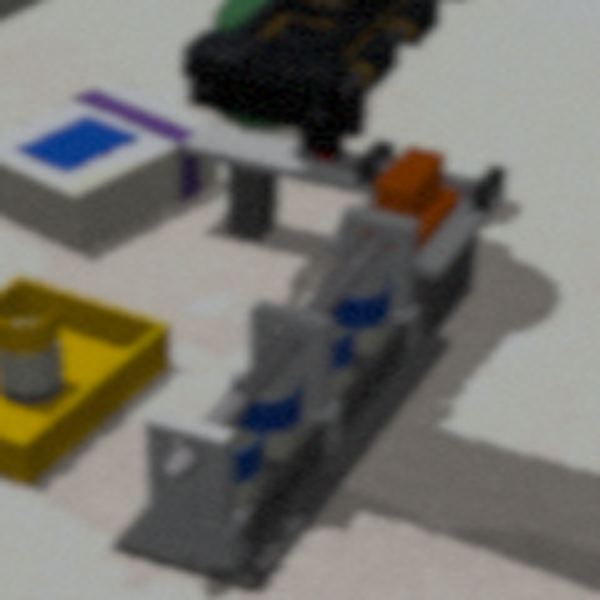

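```bash
python3 -m creep '[[0,0.006,0,0,0,0,0],[0,0.01,0,0,0,0,0],[0,0.01,0,0,0,0,0]]';python3 -m creep '[[0.45,-0.004,0,0,0,0,0],[0.45,-0.004,0,0,0,0,0],[0.45,-0.004,0,0,0,0,0],[0.45,-0.004,0,0,0,0,0],[0.45,-0.004,0,-0.03,0,0,0]]';python3 -m creep '[[0.45,0,0,-0.1,0,0,0],[0.45,0,0,-0.2,0,0,0],[0.5,0,0,-0.35,0,0,0],[0.5,0,0,-0.45,0,0,0],[0.6,0,0,-0.5,0,0,0]]'|head -2;python3 -m creep '[[0.6,0.1,-0.1,0,0,0,0],[0.6,0.2,-0.25,0,0,0,0],[0.6,0.3,-0.35,0,0,0,0],[0.6,0.4,-0.5,0,0,0,0],[0.6,0.4,-0.6,0,0,0,0]]'|head -2;python3 - <<'E'
from h import *
im=r.capture("side");cv2.imwrite("pics/s22.png",cv2.resize(im[165:315,190:340],None,fx=5,fy=4,interpolation=cv2.INTER_CUBIC))
im=r.capture("top");cv2.imwrite("pics/t22f.png",im);cv2.imwrite("pics/t22.png",cv2.resize(im[110:270,190:390],None,fx=4,fy=3.7,interpolation=cv2.INTER_CUBIC))
E
```

```text
time_s: 38.9
tcp_pos: [0.648, -0.0801, 0.1042]
ee_rot: [[-0.982, -0.188, 0.005], [-0.188, 0.982, -0.003], [-0.005, -0.004, -1.0]]
wrist_force: [7.4, 1.5, -7.6]
gripper_width: 0.17
time_s: 39.32
tcp_pos: [0.6477, -0.08, 0.112]
ee_rot: [[-0.982, -0.188, 0.001], [-0.188, 0.982, -0.003], [-0.001, -0.003, -1.0]]
wrist_force: [-0.4, -0.4, -0.0]
gripper_width: 0.421
time_s: 39.73
tcp_pos: [0.6492, -0.0801, 0.2695]
time_s: 40.15
tcp_pos: [0.5637, -0.2685, 0.2717]
```

View pics/s22.png

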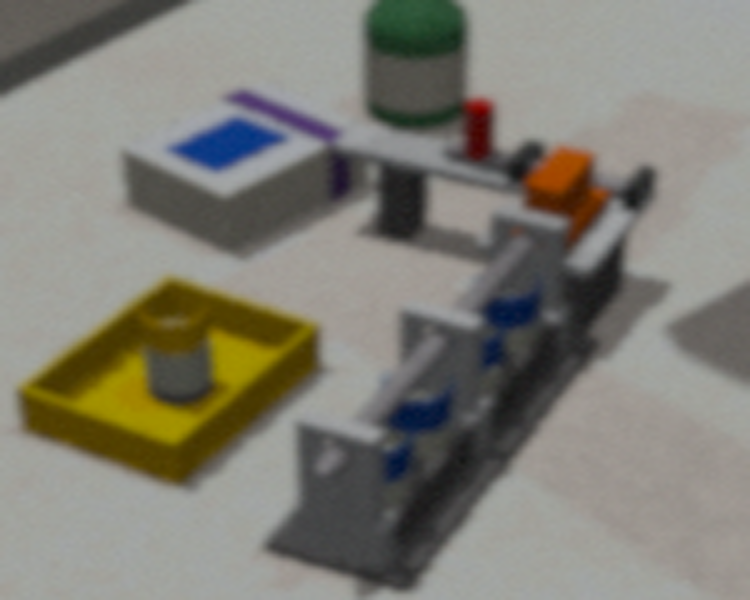

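View pics/t22.png

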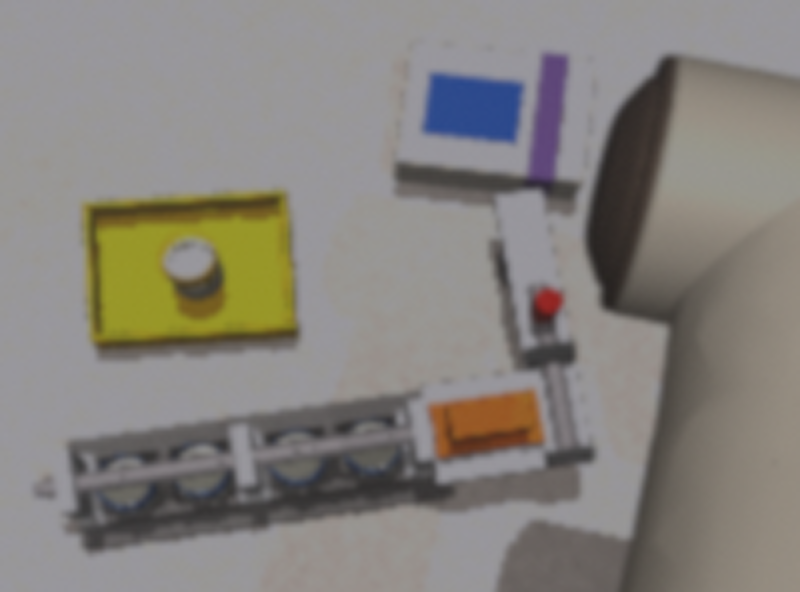

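```bash
python3 -m creep '[[0.6,0,0,0,0,0,0],[0.6,0,0,0,0,0,0]]'|head -2
python3 - <<'E'
from h import *
p=proj("top",[[.5567+.062*.9822+.176*.1879,.083+.062*.1879-.176*.9822,.116]]);print(p, 190+548/4,110+300/3.7)
print(r.finish_job(), r.sense()["time_s"])
E
```

```text
time_s: 40.42
tcp_pos: [0.564, -0.2732, 0.2716]
[[326.64119304 191.11395612]] 327.0 191.0810810810811
the job is handed in; nothing more can be done
the job is handed in; nothing more can be done
```

The job is done and was handed in at about 40 s of the 210 s allowed. `finish_job` gave no verdict, so what follows rests on my own checks.

- **Tubes:** There was one used tube, in pocket 0, and it now stands in the yellow tray. All four blue-capped tubes are in the carrier. Each touched the pocket floor at the expected height, with 7 to 15 N of contact force.
- **Shaft:** I drew the bolt back to its stop and threaded the shaft through all three lugs with no side force. The shoe met lug 0 at about 10 N, with the handle at carrier y of about -132 mm. I backed off about 1 mm before letting go.
- **Bolt:** I pushed it in about 56 mm until it met its stop at about 7 N.
- **Last pictures:**
  - The shaft's nose shows past lug 2.
  - The knob is within 0.5 pixel of its shut position.
  - The used tube stands in the tray.
  - The glove carton looks undisturbed.
  - The arm is clear of everything.
- **Less certain:**
  - The two cameras disagreed by 2 to 4 mm in places. I worked from contact forces and the robot's own measured position there.
  - I did not measure the seated tubes or the shaft again after letting go, beyond looking at the pictures.
  - I did not measure the marker and gel bottle again at the end; the arm never worked near the marker, and nothing in the pictures suggested the bottle had moved.

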